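# Fit the retaining bar over the notebook press

## Task

Take just the top wooden bar from the sloping rack, leaving the other two where they lie. Lay it across the two end blocks of the notebook press, over the notebook: push one end against the sprung plunger far enough that the other end goes down behind the low stop, and press the bar down at both ends until it lies fully flat on both ledges, clamped between plunger and stop; then let go. Do not shift the notebook or the things standing around.

Things in the scene. Friction and masses are not known exactly. Their poses are not given: they have to be found in the camera images.
- bar_top: The top bar of the stack: plain brown wooden bar 220 long x 40 wide x 14 thick. Origin at the centre of its underside; y along its length, x across its width, z out of its upper face. In the rack it lies tilted 30 degrees about its length.
- bar_middle: The same kind of bar, second in the stack, directly under the top one; axes as for the top bar. Stays.
- bar_bottom: The same kind of bar, lowest in the stack, lying on the rack's sloping board. Stays.
- rack: Fixed light wooden rack, foot 120 x 232, origin at its centre on the desk. A board sloping 30 degrees, rising to the rack's +x, carries the three bars flat on each other, lengths along y. Two lip posts 24 wide at y = -95 and +95 hold the lower edges, ending 3 above the stack's upper face; the lower edge is open between them, upper edge and ends are free.
- press: Fixed brown wooden notebook press, base 300 x 120 x 12; origin at the centre of its underside, x along the way the bar is to lie. End blocks at -x and +x carry ledges 29 above the desk (from x = 81 outwards, both ends). Cheeks 10 high, 8 thick, 20 long (centred x = -98, +92) leave a channel 46 wide. Plunger housing at x = 130 to 150, top 63 above the desk.
- stop (a point): Middle of the upper edge of the low stop at the -x end of the press: its upright face at x = -110 of the press looks to +x and is 8 high above the ledge (top 37 above the desk); the stop is 14 thick.
- seat (a point): On the press's axis midway between the blocks, at the ledges' height (29 above the desk), where the centre of the seated bar's underside belongs; axes as the press.
- plunger (a joint): Travel of the sprung steel plunger at the +x end of the press: 0 sprung out, grows when pushed towards +x, at most 0.014 m. Starts at about 2.5 N and needs 0.5 N more per mm. With the bar seated it stands at 0.005 m.
- plunger_face (a point): Centre of the plunger's flat front face, 34 wide and 30 high (31 to 61 above the desk), which looks to the press's -x; at rest at x = 105 of the press, so the free gap to the stop is 215 and the bar is 220 long.
- notebook: Notebook 210 x 152 x 13 lying closed on the press's base between the blocks, its 210 across the press, top 25 above the desk; origin at the centre of its underside.
- mug: White mug with thin lines below its rim, just beyond the work, about 82 across with handle, 94 high, standing upright; origin at centre of its underside. Bystander.
- ink_bottle_1: Dark ink bottle 50 x 50 x 60 with a cap, standing alone towards the right edge of the desk; origin at centre of its underside. Bystander.
- toy_car: Yellow toy car 39 x 92 x 38; origin at centre of its underside. Bystander.

How it is judged:
By the outcome, as a careful person would: the job done as asked, in the order asked, and still so for the second after the job is handed in, with the robot touching nothing.
It also fails if it takes over 58 s, if anything falls off the work surface, if the arm or the gripper's body presses on something with over 40 N, if the wrist force passes 120 N, or if a joint passes its speed limit or range.

## Robot

A 7-joint arm with a two-finger parallel gripper is mounted at the origin on a cart in front of the work surface, level with it; the furniture and walls round the work are solid. World frame = base frame: x ahead of the robot, y to its left, z up, the work surface at z = 0. Lengths are in m, angles in rad, forces in N, time in s.
With the tool pointing down it reaches from about 0.4 to 0.75 m from the base axis. Payload 19.5 kg.
Tool frame: the origin (TCP) lies at the very end of the fingers, on their centre line; the grasp point (between the pads) lies 19 mm behind it; z points along the fingers, y is the line along which they close (so a half turn about z gives the same grasp; the last joint's range is limited). The gripper opens to 85 mm and grips with 20 to 120 N. Pads are 22 mm wide; open, the fingers measure 114 mm over their backs; the gripper's body (76 mm by 85 mm) begins 54 mm behind the grasp point. The pads swing forward as they close: fully open they stand 13 mm farther back than shut.
Start: joints at [1.096, 0.707, -0.028, 1.485, 0.022, 0.951, -0.075], TCP at [0.241, -0.522, 0.231] pointing down, gripper open.
Joint ranges: [-2.71, 2.71], [-0.32, 2.16], [-1.57, 1.52], [0, 2.45], [-1.46, 4.6], [0, 2.02], [-2.83, 2.83]. Speed limits (rad/s): [1.89, 1.89, 2.57, 2.57, 3.01, 3.01, 3.01].

## Interface

Orientations are given as a unit quaternion [w, x, y, z].
In Python, from plant import r gives the robot as it stands.
- The arm moves only by the tool carry_out, never from a script. Its arguments are lists of equal length, an entry for each row: "hand": the finger opening in m, from 0 to 0.0854; "travel": the shift along the tool's x, y, z in m, a list of three; "angular": the turn, a rotation vector about the tool's x, y, z in rad, a list of three. In form: {"hand": [hand, ...], "travel": [[x, y, z], ...], "angular": [[ax, ay, az], ...]}. A call has exactly 8 rows; each row is the pose to reach, as a shift and turn from the pose commanded when the call began, along the tool's axes at that moment; what a row does not reach only later rows make up. A row lasts 1/12 s, in which the tool goes at most 41.7 mm and 7.16 degrees, less where a joint would pass 70% of its speed; a pose out of reach is approached as far as the arm can. A call with a gripper value outside its range is refused whole. The fingers move at their own pace and stop on an object; "squeeze" is the grip in N (left out, the last holds). Time passes only in rows, so rows that repeat a pose let the fingers close, or fill a call up. It gives the time, the measured TCP pose, the force, the opening and the grip force at its end, in the units of the state.
- r.get_state(): the state, without advancing time (a new reading comes with each control period).
- r.grab_frame(name): name is "scene" or "top" or "wrist"; returns a dict with "img" (480x640x3 uint8, red, green, blue), "range_z" (480x640 float32, m along the optical axis (not along the pixel's ray), 0 where there is no reading), "mtx" (3x3 intrinsics, pixels), "extrinsics" (4x4, takes a point from camera to world coordinates); the wrist camera has in their place "T_tool_cam" (4x4, takes a point from camera to tool coordinates, whose origin is the TCP and whose axes are the flange's). Camera axes: x right, y down, z forward; pixel columns grow to the right and rows downward; lengths in m; the calibration is good to about 2 mm. A picture is of the moment at which its call begins: read the wrist's pose just before it.
- r.close_job(): hands the job in; it is judged then, once.
The state is a dict: "clock": time; "joint_pos": joint angles; "dq": joint speeds; "effort": joint torques, N m; "position": TCP position; "orientation": TCP orientation; "wrist_force": force on the tool from outside, world axes, zero at the start; "wrist_torque": the same for the moment, N m; "grip_width": finger opening in m; "finger_force": force on a finger pad.
Only numpy, scipy, OpenCV 4.12 (cv2) and the standard library are available. Lean on these libraries where they do the work, as an engineer would, in place of code of your own. Each camera call takes 0.05 s, during which the arm holds its last target. There are 200 camera calls.

## Working session

There is one attempt and no reset: what is moved stays moved. The work goes in short steps, Python scripts to look and compute and a tool call to move; the robot and the scene stay as the last step left them, time stands still between calls to the robot, and variables do not carry over. Pictures are saved under pics/ and viewed, at most 10 in all, crops included, and the job is handed in when it is done.

Besides the shell and the picture viewer there is one more tool, called by a JSON object that holds its "op" and its "data", one argument or row to a line. carry_out: Moves the arm, as the interface text tells. Its arguments: {"type":"object","properties":{"hand":{"type":"array"},"travel":{"type":"array"},"angular":{"type":"array"},"squeeze":{"type":"number"}},"required":["hand","travel","angular"]}

```bash
mkdir -p pics; ls
python3 - <<'E'
from plant import r
import cv2,numpy as np
s=r.get_state(); print({k:np.round(v,4).tolist() for k,v in s.items()})
for n in ["scene","top"]:
    f=r.grab_frame(n); cv2.imwrite(f"pics/{n}0.png",f["img"][:,:,::-1]); np.savez(f"{n}0.npz",**f)
    print(n,f["mtx"].tolist(),np.round(f["extrinsics"],4).tolist())
f=r.grab_frame("wrist"); print(np.round(f["T_tool_cam"],4).tolist())
E
```

```text
pics
{'clock': 0.0, 'joint_pos': [1.0963, 0.7071, -0.0276, 1.485, 0.022, 0.9509, -0.0755], 'dq': [0.0002, -0.0004, -0.0018, 0.0006, -0.0001, -0.0003, -0.0013], 'effort': [0.0013, -88.3206, 1.235, -23.6165, 0.0168, 0.0066, 0.0], 'position': [0.241, -0.5218, 0.2308], 'orientation': [-0.0005, 0.9767, 0.2147, -0.0001], 'wrist_force': [0.4396, -0.3146, -0.3228], 'wrist_torque': [-0.0492, 0.0255, -0.0075], 'finger_force': 0.0, 'grip_width': 0.0854}
scene [[562.8031351405842, 0.0, 326.2554059176412], [0.0, 562.8031351405842, 234.94028372096912], [0.0, 0.0, 1.0]] [[0.7138, -0.3278, 0.6188, -0.5241], [-0.6998, -0.3019, 0.6474, -1.1737], [-0.0254, -0.8952, -0.4449, 0.8901], [0.0, 0.0, 0.0, 1.0]]
top [[477.76199968621086, 0.0, 319.66100591642873], [0.0, 477.76199968621086, 233.69695787138616], [0.0, 0.0, 1.0]] [[-0.0083, -0.9812, 0.1927, 0.3256], [-0.9999, 0.0054, -0.0156, -0.0062], [0.0143, -0.1928, -0.9811, 1.3441], [0.0, 0.0, 0.0, 1.0]]
[[-0.0004, -0.9604, -0.2788, 0.0702], [1.0, -0.0001, -0.0009, -0.0004], [0.0008, -0.2788, 0.9604, -0.1434], [0.0, 0.0, 0.0, 1.0]]
```

View pics/scene0.png

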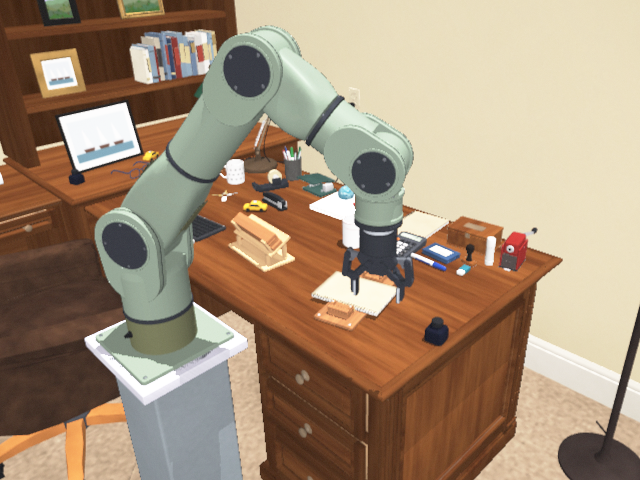

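View pics/top0.png

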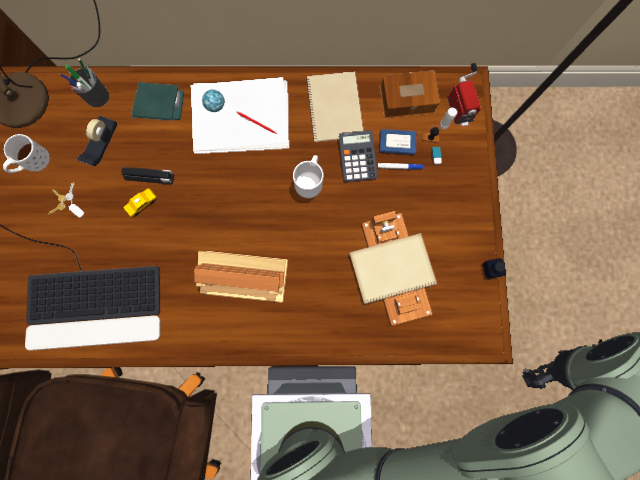

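The top view shows the rack with its bars at about (240,277), the press under the notebook at about (395,265), the mug at (308,180), the ink bottle at (494,268) and the car at (140,203). Next I'll measure with depth and zoom in.

```bash
cat > h.py <<'E'
import numpy as np,cv2
def cloud(f,T=None):
    T=f["extrinsics"] if T is None else T
    z=f["range_z"].astype(float);K=f["mtx"];v,u=np.mgrid[:480,:640]
    P=np.stack([(u-K[0,2])/K[0,0]*z,(v-K[1,2])/K[1,1]*z,z],-1)
    return P@T[:3,:3].T+T[:3,3]
def ray(K,T,u,v):
    d=T[:3,:3]@np.array([(u-K[0,2])/K[0,0],(v-K[1,2])/K[1,1],1]);return T[:3,3],d
E
python3 - <<'E'
from h import *
f=np.load("top0.npz"); C=cloud(f)
g=cv2.resize(f["img"][200:330,190:310],None,fx=4,fy=4,interpolation=cv2.INTER_CUBIC)
h=cv2.resize(f["img"][200:330,340:450],None,fx=3.6,fy=4,interpolation=cv2.INTER_CUBIC)[:, :310]
out=np.hstack([g[:,:480],h]);print(out.shape)
cv2.imwrite("pics/crop1.png",out[:,:,::-1])
for u,v in [(240,260),(240,270),(240,275),(240,280),(240,285),(240,290),(215,275),(265,275),(385,220),(388,230),(393,265),(408,300),(410,310),(425,315),(308,180)]:
    print(u,v,np.round(C[v,u],4))
# top bar plane : rows 
sel=C[262:300,195:288].reshape(-1,3); 
print("desk z",np.median(C[340:355,180:190,2]),"max z rack",np.percentile(sel[:,2],[50,90,99]))
E
```

```text
(520, 790, 3)
240 260 [0.5021 0.1846 0.0911]
240 270 [0.474  0.1818 0.1049]
240 275 [0.4599 0.1801 0.1142]
240 280 [0.4473 0.1802 0.1115]
240 285 [0.4354 0.1814 0.1015]
240 290 [0.4293 0.1944 0.0133]
215 275 [0.4606 0.2447 0.1121]
265 275 [0.4597 0.116  0.1127]
385 220 [ 0.6151 -0.2072  0.0612]
388 230 [ 0.5942 -0.2203  0.0253]
393 265 [ 0.4949 -0.2311  0.0231]
408 300 [ 0.3974 -0.2673  0.0303]
410 310 [ 0.3702 -0.2704  0.036 ]
425 315 [ 0.357  -0.3155  0.0149]
308 180 [0.7475 0.0051 0.0085]
desk z 0.0002483325036414241 max z rack [0.08888331 0.11250734 0.11876029]
```

View pics/crop1.png

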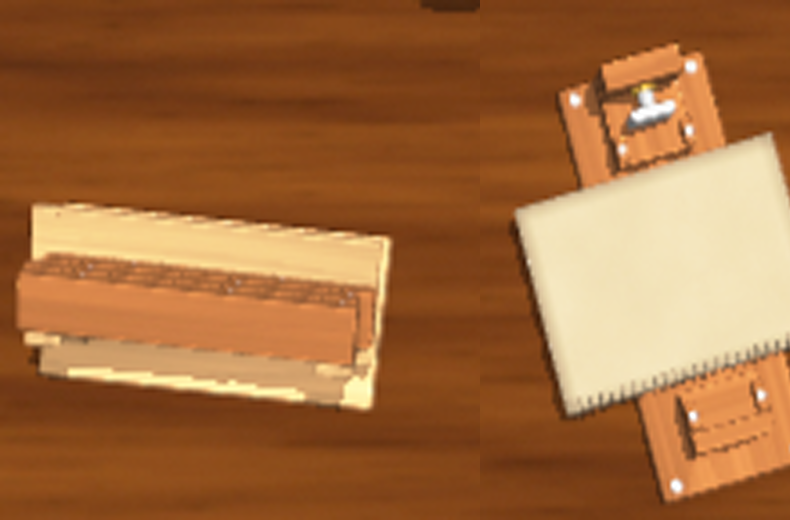

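The crop shows the bars sloping up away from the robot with lips on the near side. The plunger is at the far end of the press (about 640,105 in the crop), and the stop is at the near end. I'll take a closer look with the wrist camera over the press.

```bash
cat >> h.py <<'E'
from scipy.spatial.transform import Rotation as R
def rot(q): return R.from_quat([q[1],q[2],q[3],q[0]])
def down(az): return R.from_matrix(np.array([[np.cos(az),np.sin(az),0],[np.sin(az),-np.cos(az),0],[0,0,-1]]).T.T)
def rel(s,p,Rt):
    R0=rot(s["orientation"]); t=R0.inv().apply(np.array(p)-s["position"]); w=(R0.inv()*Rt).as_rotvec()
    print("travel",np.round(t,4).tolist(),"angular",np.round(w,4).tolist()); return t,w
def wrist(r,name):
    s=r.get_state(); f=r.grab_frame("wrist"); T=np.eye(4); T[:3,:3]=rot(s["orientation"]).as_matrix(); T[:3,3]=s["position"]
    f["extrinsics"]=T@f["T_tool_cam"]; np.savez(name+".npz",**f); cv2.imwrite(f"pics/{name}.png",f["img"][:,:,::-1]); return s,f
E
python3 - <<'E'
from plant import r
from h import *
s=r.get_state()
print(down(0.1).as_matrix())
rel(s,[.53,-.225,.27],down(np.radians(15)))
E
```

```text
[[ 0.99500417  0.09983342  0.        ]
 [ 0.09983342 -0.99500417  0.        ]
 [ 0.          0.         -1.        ]]
travel [0.3868, -0.1483, -0.0389] angular [-0.0008, 0.0001, 0.171]
```

{"op": "carry_out", "data": {
  "hand": [0.085, 0.085, 0.085, 0.085, 0.085, 0.085, 0.085, 0.085],
  "travel": [
    [0.03, -0.012, -0.039],
    [0.07, -0.025, -0.039],
    [0.11, -0.04, -0.039],
    [0.15, -0.055, -0.039],
    [0.19, -0.07, -0.039],
    [0.23, -0.085, -0.039],
    [0.27, -0.1, -0.039],
    [0.3, -0.115, -0.039]
  ],
  "angular": [
    [0, 0, 0.02],
    [0, 0, 0.04],
    [0, 0, 0.06],
    [0, 0, 0.08],
    [0, 0, 0.1],
    [0, 0, 0.12],
    [0, 0, 0.14],
    [0, 0, 0.17]
  ]
}}

```text
clock: 0.82
position: [0.4642, -0.2929, 0.2702]
orientation: [-0.0, 0.991, 0.131, -0.0]
wrist_force: [1.4, -1.1, 1.4]
grip_width: 0.0847
finger_force: 0.0
```

{"op": "carry_out", "data": {
  "hand": [0.085, 0.085, 0.085, 0.085, 0.085, 0.085, 0.085, 0.085],
  "travel": [
    [0.035, -0.01, 0],
    [0.07, -0.02, 0],
    [0.09, -0.019, 0],
    [0.09, -0.019, 0],
    [0.09, -0.019, 0],
    [0.09, -0.019, 0],
    [0.09, -0.019, 0],
    [0.09, -0.019, 0]
  ],
  "angular": [
    [0, 0, 0],
    [0, 0, 0],
    [0, 0, 0],
    [0, 0, 0],
    [0, 0, 0],
    [0, 0, 0],
    [0, 0, 0],
    [0, 0, 0]
  ]
}}

```text
clock: 1.48
position: [0.5442, -0.2535, 0.2706]
orientation: [0.0, 0.991, 0.13, -0.0]
wrist_force: [0.2, 0.0, 0.5]
grip_width: 0.0842
finger_force: 0.0
```

Run:
```python
from plant import r
from h import *
s,f=wrist(r,"w1"); print(s["clock"],s["position"],rot(s["orientation"]).as_matrix().round(3).tolist(),s["joint_pos"]); print(f["mtx"].round(1).tolist())
```

```text
1.4833 [ 0.54423868 -0.25346781  0.27055056] [[0.966, 0.259, -0.0], [0.259, -0.966, -0.0], [-0.0, 0.0, -1.0]] [ 0.34997162  0.71174207  0.06966253  1.32100218 -0.05060616  1.11051961
 -0.8839776 ]
[[386.8, 0.0, 316.5], [0.0, 386.8, 244.1], [0.0, 0.0, 1.0]]
```

View pics/w1.png

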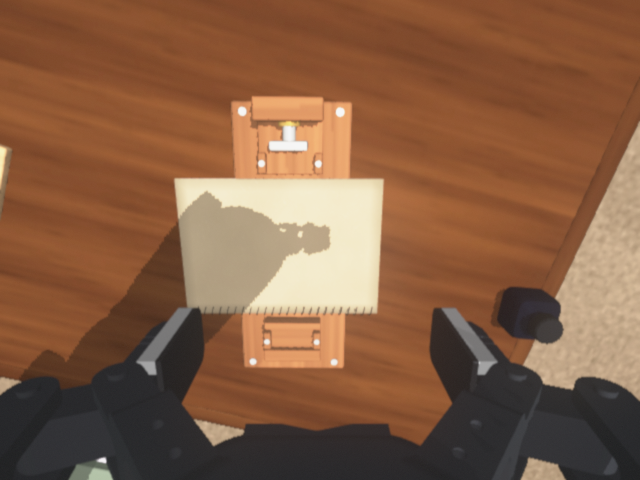

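The wrist view is almost square to the press. The base corners are at about (233,102), (351,102), (244,367) and (344,367), the plunger face at (288,146), the stop around (292,325) and the notebook at (280,247). I'll fit the press pose from the depth cloud.

```bash
cat > fit.py <<'E'
from h import *
def fitpress(fn):
    f=np.load(fn); C=cloud(f); X=C.reshape(-1,3)
    X=X[(X[:,0]>.3)&(X[:,0]<.72)&(abs(X[:,1]+.24)<.16)]
    m=X[(X[:,2]>.008)&(X[:,2]<.016)]
    r=cv2.minAreaRect(m[:,:2].astype(np.float32)*1000); print(fn,"base",len(m),r)
    yaw=np.radians(r[2]); 
    while yaw>np.pi/4: yaw-=np.pi/2
    c=np.array(r[0])/1000; ax=np.array([np.cos(yaw),np.sin(yaw)]); ay=np.array([-ax[1],ax[0]])
    L=np.c_[(X[:,:2]-c)@ax,(X[:,:2]-c)@ay,X[:,2]]*1000
    def rng(n,q): 
        if len(q)>5: print(n,len(q),"x",np.percentile(q[:,0],[1,50,99]).round(1),"y",np.percentile(q[:,1],[1,50,99]).round(1),"z",np.percentile(q[:,2],[5,50,95]).round(1))
    k=abs(L[:,1])<62
    rng("housing",L[k&(L[:,2]>60)&(L[:,0]>120)])
    rng("plungertop",L[k&(L[:,2]>57)&(L[:,0]>95)&(L[:,0]<116)])
    rng("ledge+x",L[k&(abs(L[:,2]-29)<2)&(L[:,0]>80)&(abs(L[:,1])<22)])
    rng("ledge-x",L[k&(abs(L[:,2]-29)<2)&(L[:,0]<-80)&(abs(L[:,1])<22)])
    rng("stop",L[k&(abs(L[:,2]-37)<2)&(L[:,0]<-100)&(abs(L[:,1])<22)])
    for sx in (-98,92):
        for sy in (-1,1):
            rng(f"cheek{sx},{sy}",L[(abs(L[:,2]-39)<2.5)&(abs(L[:,0]-sx)<12)&(abs(L[:,1]-sy*27)<8)])
    nb=L[(abs(L[:,2]-25)<2)&(abs(L[:,0])<80)]
    rng("notebook",nb); print("centre",c,"yaw deg",np.degrees(yaw))
    return c,yaw
if __name__=="__main__":
    for n in ("w1.npz","top0.npz"): fitpress(n)
E
python3 fit.py
python3 - <<'E'
from plant import r
from h import *
# rack from top view: plane of top bar
C=cloud(np.load("top0.npz")); X=C[255:300,190:292].reshape(-1,3); X=X[X[:,2]>.09]
best=None;rng=np.random.default_rng(0)
for i in range(500):
    p=X[rng.choice(len(X),3,False)]; n=np.cross(p[1]-p[0],p[2]-p[0]); n/=np.linalg.norm(n)+1e-12; n*=np.sign(n[2])
    if n[0]>0: continue
    k=abs((X-p[0])@n)<.002
    if best is None or k.sum()>best.sum(): best=k
Y=X[best]; c=Y.mean(0); n=np.linalg.svd(Y-c)[2][2]; n*=np.sign(n[2]); print(len(X),len(Y),c,n,np.degrees(np.arccos(n[2])))
ey=np.array([0,1,0])-n*n[1]
h=np.array([n[0],n[1],0]); h/=np.linalg.norm(h); ey=np.array([h[1],-h[0],0]); ex=np.cross(ey,n)
q=np.c_[(Y-c)@ex,(Y-c)@ey]; rr=cv2.minAreaRect(q.astype(np.float32)*1000); print(ex,ey,rr)
E
```

```text
w1.npz base 7333 ((491.7004089355469, -255.5153350830078), (299.8621826171875, 151.19273376464844), 14.522003173828125)
housing 2970 x [121.5 133.3 149.6] y [-14.7  -6.1  44.8] z [ 62.7  64.7 414. ]
plungertop 344 x [105.6 109.2 112.7] y [-1.7 15.  31.8] z [60.4 61.8 63.2]
ledge+x 1264 x [ 81.4 102.5 129.4] y [-15.4   0.9  21.4] z [28.6 29.9 30.8]
ledge-x 676 x [-110.6  -93.3  -80.6] y [-14.4   6.5  21.2] z [28.5 29.8 30.8]
stop 405 x [-123.7 -115.7 -103.6] y [-14.7   3.1  21.8] z [36.3 37.8 38.7]
cheek-98,1 6 x [-109.8 -109.4 -108.8] y [19.6 27.1 33.7] z [37.1 37.7 39.4]
notebook 14026 x [-70.9   9.7  74.8] y [-75.5  28.8 129.9] z [23.1 23.5 24.6]
centre [ 0.49170041 -0.25551534] yaw deg 14.522003173828125
top0.npz base 1181 ((512.5491333007812, -241.38124084472656), (314.2512512207031, 406.82244873046875), 89.55634307861328)
housing 21 x [120.3 122.4 127.4] y [ 7.2 18.  36.7] z [60.1 63.8 68.9]
plungertop 101 x [ 96.2 109.4 115.9] y [ 7.5 40.1 60.4] z [59.3 63.5 67.6]
ledge+x 28 x [ 80.6  98.4 109.8] y [-0.   8.1 21. ] z [27.2 28.8 30.5]
ledge-x 58 x [-133.8 -114.9  -84.8] y [-21.6 -10.5  17.1] z [27.2 28.8 30.7]
stop 41 x [-149.2 -139.4 -115.2] y [-21.7  -8.2   6.3] z [35.2 37.1 38.8]
notebook 1534 x [-79.  -15.3  67.1] y [-95.8   6.  121.6] z [23.2 24.6 26.6]
centre [ 0.51254913 -0.24138124] yaw deg -0.4436569213867188
2034 789 [0.44955967 0.19118148 0.1070588 ] [-0.51741962  0.06345005  0.85337625] 31.419189911495057
[ 0.84703136 -0.10386963  0.52129548] [0.1217161  0.99256496 0.        ] ((-3.5160045623779297, 0.21625518798828125), (49.18525695800781, 219.3573455810547), 0.7935602068901062)
```

```bash
cat > fit2.py <<'E'
from h import *
def P(fn,c,yaw):
    C=cloud(np.load(fn)); X=C.reshape(-1,3); ax=np.array([np.cos(yaw),np.sin(yaw)]); ay=np.array([-ax[1],ax[0]])
    L=np.c_[(X[:,:2]-c)@ax,(X[:,:2]-c)@ay,X[:,2]]*1000
    b=L[(abs(L[:,2]-12)<3)&(abs(L[:,1])<66)&(abs(L[:,0])<155)&(abs(L[:,0])>76)]
    r=cv2.minAreaRect(b[:,:2].astype(np.float32)); print(fn,"base",len(b),np.round(r[0],1),np.round(r[1],1),round(r[2],2))
    def p(n,q,i,ref): 
        if len(q)>8: a=np.percentile(q[:,i],[2,98]); print(n,len(q),a.round(1),"mid",a.mean().round(1),"z",np.median(q[:,2]).round(1),ref)
    for x0 in (-150,-85,85,120):  # left/right edges of base by station
        q=b[(b[:,0]>x0)&(b[:,0]<x0+30)]; p(f"base y @{x0}",q,1,60)
    k=L[(abs(L[:,2]-61)<3)&(L[:,0]>100)&(L[:,0]<114)&(abs(L[:,1])<25)]; p("plung y",k,1,17); p("plung x",k,0,105)
    for sx in (-98,92):
        for s in(-1,1):
            k=L[(abs(L[:,0]-sx)<8)&(L[:,2]>36)&(L[:,2]<42)&(s*L[:,1]>15)&(s*L[:,1]<40)]; p(f"cheek {sx} {s}",k,1,"23..31")
    k=L[(abs(L[:,2]-37.5)<2)&(L[:,0]<-104)&(L[:,0]>-130)&(abs(L[:,1])<30)];p("stop x",k,0,-110);p("stop y",k,1,"")
    k=L[(abs(L[:,2]-24)<2)&(abs(L[:,0])<100)&(abs(L[:,1])<130)]; r=cv2.minAreaRect(k[:,:2].astype(np.float32)); print("nb",r)
if __name__=="__main__":
    yaw=np.radians(14.52); ay=np.array([-np.sin(yaw),np.cos(yaw)]); c=np.array([.4917,-.2555])+.015*ay; print(c)
    P("w1.npz",c,yaw);P("top0.npz",c,yaw)
E
python3 fit2.py
python3 - <<'E'
from plant import r
from h import *
# view pose over rack: tool x along bar y (az ~ 83deg), straight down
rel(r.get_state(),[.45,.24,.32],down(np.radians(83)))
E
```

```text
[ 0.48793923 -0.2409791 ]
w1.npz base 7150 [0.  0.5] [120.1 299.7] 89.94
base y @-150 1291 [-57.4  58.4] mid 0.5 z 12.9 60
base y @-85 454 [-57.9  57.2] mid -0.3 z 13.1 60
base y @85 1614 [-58.4  58.8] mid 0.2 z 12.9 60
base y @120 1613 [-58.6  58.6] mid 0.0 z 12.9 60
plung y 341 [-15.9  16.7] mid 0.4 z 61.8 17
plung x 341 [105.6 112.7] mid 109.2 z 61.8 105
cheek -98 -1 93 [-30.5 -23. ] mid -26.8 z 39.9 23..31
cheek -98 1 90 [23.7 30.8] mid 27.3 z 39.6 23..31
cheek 92 -1 152 [-30.6 -22.9] mid -26.8 z 39.6 23..31
cheek 92 1 148 [23.3 30.8] mid 27.0 z 39.9 23..31
stop x 650 [-123.6 -107.4] mid -115.5 z 37.8 -110
stop y 650 [-28.7  28.8] mid 0.1 z 37.8 
nb ((-3.421661376953125, 12.258277893066406), (158.48190307617188, 210.35711669921875), 0.45498478412628174)
top0.npz base 882 [ 1.8 -0.6] [299.8 122. ] 0.02
base y @-150 289 [-57.9  58. ] mid 0.0 z 12.2 60
base y @-85 74 [-57.9  58.6] mid 0.3 z 11.9 60
base y @85 129 [-59.1  59.3] mid 0.1 z 12.3 60
base y @120 125 [-57.2  58.6] mid 0.7 z 12.7 60
plung y 33 [-15.6  15.8] mid 0.1 z 61.2 17
plung x 33 [106.  113.8] mid 109.9 z 61.2 105
cheek -98 -1 13 [-30.7 -23.1] mid -26.9 z 39.3 23..31
cheek -98 1 15 [17.9 31. ] mid 24.5 z 39.0 23..31
cheek 92 -1 13 [-31.4 -24.6] mid -28.0 z 39.6 23..31
cheek 92 1 12 [24. 31.] mid 27.5 z 39.6 23..31
stop x 64 [-121.5 -106.1] mid -113.8 z 37.2 -110
stop y 64 [-29.3  28.9] mid -0.2 z 37.2 
nb ((0.05750274658203125, 11.535736083984375), (197.3634033203125, 209.74522399902344), 0.30340641736984253)
travel [0.0365, -0.5009, -0.0495] angular [0.0001, -0.0001, -1.1868]
```

The press fit is consistent in both views: centre (0.488,-0.241), yaw 14.5°. Next I'll look at the rack.

{"op": "carry_out", "data": {
  "hand": [0.085, 0.085, 0.085, 0.085, 0.085, 0.085, 0.085, 0.085],
  "travel": [
    [0.003, -0.035, -0.01],
    [0.006, -0.075, -0.02],
    [0.01, -0.115, -0.03],
    [0.014, -0.155, -0.04],
    [0.017, -0.195, -0.05],
    [0.02, -0.235, -0.05],
    [0.023, -0.275, -0.05],
    [0.026, -0.315, -0.05]
  ],
  "angular": [
    [0, 0, -0.1],
    [0, 0, -0.22],
    [0, 0, -0.34],
    [0, 0, -0.46],
    [0, 0, -0.58],
    [0, 0, -0.7],
    [0, 0, -0.82],
    [0, 0, -0.94]
  ]
}}

```text
clock: 2.2
position: [0.4873, 0.0595, 0.3208]
orientation: [0.0, 0.823, 0.568, 0.0]
wrist_force: [0.9, 0.4, -0.5]
grip_width: 0.0846
finger_force: 0.0
```

Run:
```python
from plant import r
from h import *
rel(r.get_state(),[.45,.24,.32],down(np.radians(83)))
```

```text
travel [0.1555, -0.0989, 0.0008] angular [0.0009, -0.0002, -0.2405]
```

{"op": "carry_out", "data": {
  "hand": [0.085, 0.085, 0.085, 0.085, 0.085, 0.085, 0.085, 0.085],
  "travel": [
    [0.035, -0.022, 0],
    [0.07, -0.045, 0],
    [0.105, -0.067, 0],
    [0.14, -0.09, 0],
    [0.155, -0.099, 0],
    [0.155, -0.099, 0],
    [0.155, -0.099, 0],
    [0.155, -0.099, 0]
  ],
  "angular": [
    [0, 0, -0.06],
    [0, 0, -0.12],
    [0, 0, -0.18],
    [0, 0, -0.24],
    [0, 0, -0.24],
    [0, 0, -0.24],
    [0, 0, -0.24],
    [0, 0, -0.24]
  ]
}}

```text
clock: 2.87
position: [0.4518, 0.2373, 0.3204]
orientation: [0.0, 0.751, 0.66, -0.0]
wrist_force: [0.1, -0.0, 0.5]
grip_width: 0.0848
finger_force: 0.0
```

```bash
cat > rack.py <<'E'
from h import *
def bar(fn):
    C=cloud(np.load(fn)); X=C.reshape(-1,3); X=X[(X[:,2]>.085)&(X[:,2]<.14)&(abs(X[:,0]-.46)<.08)&(abs(X[:,1]-.19)<.16)]
    best=None;rng=np.random.default_rng(0)
    for i in range(800):
        p=X[rng.choice(len(X),3,False)]; n=np.cross(p[1]-p[0],p[2]-p[0]); n/=np.linalg.norm(n)+1e-12; n*=np.sign(n[2])
        if n[0]>-.3: continue
        k=abs((X-p[0])@n)<.001
        if best is None or k.sum()>best.sum(): best=k
    Y=X[best]; c=Y.mean(0); n=np.linalg.svd(Y-c,full_matrices=False)[2][2]; n*=np.sign(n[2])
    h=n[:2]/np.linalg.norm(n[:2]); ey=np.array([h[1],-h[0],0]); ex=np.cross(ey,n)
    Y=X[abs((X-c)@n)<.0015]; q=np.c_[(Y-c)@ex,(Y-c)@ey]*1000
    q=q[abs(q[:,1])<70]; print("mid-strip x range",np.percentile(q[:,0],[.5,99.5]).round(1))
    q=np.c_[(Y-c)@ex,(Y-c)@ey]*1000; rr=cv2.minAreaRect(q.astype(np.float32)); print(fn,len(X),len(Y),"tilt",np.degrees(np.arccos(n[2])),"rect",rr)
    for a in (-100,-60,0,60,90):
        s=q[abs(q[:,1]-a)<8]
        if len(s)>10: print(a,np.percentile(s[:,0],[1,99]).round(1))
    print("y range",np.percentile(q[abs(q[:,0])<12,1],[.3,99.7]).round(1))
    print("c",c.round(4),"n",n.round(4),"ex",ex.round(4),"ey",ey.round(4),"az ey",np.degrees(np.arctan2(ey[1],ey[0])))
E
python3 - <<'E'
from plant import r
from rack import *
s,f=wrist(r,"w2"); print(s["clock"],s["position"],s["joint_pos"])
bar("w2.npz"); bar("top0.npz")
E
```

```text
2.8667 [0.45183896 0.23734539 0.32039883] [-0.39623826  0.51697352 -0.26491426  1.55201119  0.14688762  1.09225508
 -0.82521241]
mid-strip x range [-20.1  19.4]
w2.npz 16679 7759 tilt 29.834624620931127 rect ((-4.279153823852539, -8.647628784179688), (219.7736358642578, 48.471717834472656), 89.7618408203125)
-100 [-23.3  19. ]
-60 [-19.7  19. ]
0 [-19.9  19.2]
60 [-19.3  19.2]
90 [-21.6  19.5]
y range [-117.   101.2]
c [0.4493 0.2001 0.1075] n [-0.4943  0.0564  0.8675] ex [ 0.8619 -0.0984  0.4975] ey [0.1134 0.9936 0.    ] az ey 83.48960696677442
mid-strip x range [-19.5  21.2]
top0.npz 2496 624 tilt 30.84066910921919 rect ((-2.6135692596435547, 0.8694076538085938), (49.09976577758789, 219.01998901367188), 0.5943406224250793)
-100 [-25.9  20.7]
-60 [-18.4  20.7]
0 [-19.2  21.2]
60 [-17.5  19.9]
90 [-27.5  20.5]
y range [-108.6  110.2]
c [0.449  0.1905 0.1071] n [-0.5095  0.0567  0.8586] ex [ 0.8533 -0.0949  0.5127] ey [0.1106 0.9939 0.    ] az ey 83.6514973651534
```

View pics/w2.png

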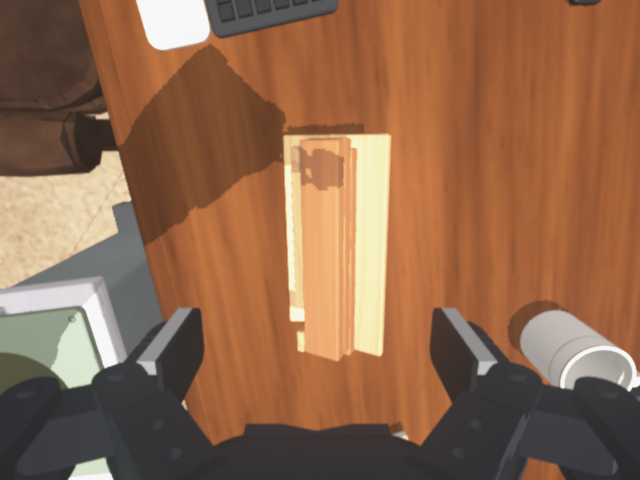

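The wrist view shows the top bar's face spanning about (300–348, 140–358), lying at about 30°. Both views agree on its centre. I'll move to the pre-grasp pose.

```bash
cat >> h.py <<'E'
az=np.radians(83.5); EY=np.array([np.cos(az),np.sin(az),0]); 
hx=np.array([np.sin(az),-np.cos(az),0]); N=np.array([0,0,1])*np.cos(np.pi/6)-hx*.5; EX=np.cross(EY,N)
B=np.array([.4487,.192,.1068])
RG=R.from_matrix(np.c_[EY,EX,-N])
E
python3 - <<'E'
from plant import r
from h import *
print(N,EX); rel(r.get_state(),B+N*.09+EX*.0005,RG)
E
```

```text
[-0.49678593  0.05660161  0.8660254 ] [ 0.86045847 -0.09803686  0.5       ]
travel [-0.0459, -0.042, 0.1355] angular [-0.5232, 0.0046, -0.0159]
```

{"op": "carry_out", "data": {
  "hand": [0.085, 0.085, 0.085, 0.085, 0.085, 0.085, 0.085, 0.085],
  "travel": [
    [-0.007, -0.006, 0.015],
    [-0.014, -0.012, 0.035],
    [-0.021, -0.018, 0.055],
    [-0.028, -0.025, 0.08],
    [-0.035, -0.032, 0.105],
    [-0.042, -0.038, 0.125],
    [-0.046, -0.042, 0.1355],
    [-0.046, -0.042, 0.1355]
  ],
  "angular": [
    [-0.08, 0.001, -0.002],
    [-0.17, 0.002, -0.005],
    [-0.26, 0.002, -0.008],
    [-0.35, 0.003, -0.011],
    [-0.44, 0.004, -0.013],
    [-0.523, 0.0046, -0.016],
    [-0.523, 0.0046, -0.016],
    [-0.523, 0.0046, -0.016]
  ]
}}

```text
clock: 3.58
position: [0.4205, 0.2125, 0.2163]
orientation: [0.188, 0.727, 0.643, 0.149]
wrist_force: [1.3, 1.0, -0.9]
grip_width: 0.0848
finger_force: 0.0
```

Run:
```python
from plant import r
from h import *
import time
from rack import *
s,f=wrist(r,"w3"); print(s["joint_pos"],s["position"])
bar("w3.npz")
rel(s,B-N*.012+EX*.0005,RG)
```

```text
[-1.13966738  0.60922264  0.60037982  2.26704131  0.95255248  0.03867752
 -1.75370183] [0.42049086 0.21253703 0.21633031]
mid-strip x range [-19.6  19.7]
w3.npz 26846 17151 tilt 30.007073290339765 rect ((-4.062839508056641, -12.338180541992188), (220.3102569580078, 48.22005844116211), 89.81369018554688)
-100 [-25.1  19.1]
-60 [-19.6  19.4]
0 [-19.3  19.4]
60 [-19.3  19.8]
90 [-20.   19.6]
y range [-120.6   97.1]
c [0.449  0.2037 0.1073] n [-0.4969  0.0562  0.866 ] ex [ 0.8605 -0.0973  0.5001] ey [0.1123 0.9937 0.    ] az ey 83.54995178401693
travel [-0.0137, -0.0231, 0.1235] angular [-0.0394, 0.0289, -0.0022]
```

Run:
```python
from plant import r
from h import *
s=r.get_state();print(s["position"],s["joint_pos"])
rel(s,B+N*.05+EX*.0005,RG)
```

```text
[0.41765202 0.21456518 0.21537723] [-1.15399695  0.61350967  0.61111822  2.27200676  0.96248594  0.03165075
 -1.76712449]
travel [-0.0171, -0.0225, 0.0622] angular [-0.0391, 0.0281, 0.002]
```

{"op": "carry_out", "data": {
  "hand": [0.085, 0.085, 0.085, 0.085, 0.085, 0.085, 0.085, 0.085],
  "travel": [
    [-0.004, 0.02, 0.01],
    [-0.008, 0.01, 0.02],
    [-0.012, -0.002, 0.035],
    [-0.015, -0.012, 0.05],
    [-0.017, -0.0225, 0.062],
    [-0.017, -0.0225, 0.062],
    [-0.017, -0.0225, 0.062],
    [-0.017, -0.0225, 0.062]
  ],
  "angular": [
    [0.0, 0.0, 0],
    [0.0, 0.0, 0],
    [0.0, 0.0, 0],
    [-0.02, 0.014, 0],
    [-0.039, 0.028, 0.002],
    [-0.039, 0.028, 0.002],
    [-0.039, 0.028, 0.002],
    [-0.039, 0.028, 0.002]
  ]
}}

```text
clock: 4.3
position: [0.443, 0.2217, 0.192]
orientation: [0.189, 0.728, 0.643, 0.145]
wrist_force: [0.5, 0.4, -0.5]
grip_width: 0.0851
finger_force: 0.0
```

Run:
```python
from plant import r
from h import *
s=r.get_state();print(s["position"],s["joint_pos"],s["dq"].round(2) if hasattr(s["dq"],"round") else s["dq"], "want",B+N*.05+EX*.0005)
rel(s,B+N*.05+EX*.0005,RG)
rel(s,B-N*.012+EX*.0005,RG)
```

```text
[0.44298637 0.22172011 0.1919598 ] [-1.10024812e+00  6.88158920e-01  5.90526500e-01  2.21866367e+00
  1.23284165e+00  9.57767706e-04 -2.03976954e+00] [ 0.   -0.    0.    0.    0.89 -0.   -0.89] want [0.42429093 0.19478106 0.15035127]
travel [-0.0279, -0.0329, 0.0308] angular [-0.0439, 0.0359, -0.002]
travel [-0.0257, -0.0302, 0.0927] angular [-0.0439, 0.0359, -0.002]
```

The wrist hit joint 6's limit. I'll fit the arm's kinematics from the logged poses so I can plan a feasible branch.

```bash
cat > kin.py <<'E'
from h import *
from scipy.optimize import least_squares
import itertools
D=[([1.0963,.7071,-.0276,1.485,.022,.9509,-.0755],[.241,-.5218,.2308]),
([0.34997162,0.71174207,0.06966253,1.32100218,-0.05060616,1.11051961,-0.8839776],[0.54423868,-0.25346781,0.27055056]),
([-0.39623826,0.51697352,-0.26491426,1.55201119,0.14688762,1.09225508,-0.82521241],[0.45183896,0.23734539,0.32039883]),
([-1.15399695,0.61350967,0.61111822,2.27200676,0.96248594,0.03165075,-1.76712449],[0.41765202,0.21456518,0.21537723]),
([-1.10024812,.68815892,.5905265,2.21866367,1.23284165,.00095777,-2.03976954],[.44298637,.22172011,.1919598])]
def fk(q,p,s):
    h,a,b,t,o=p[:5]; Rz=lambda x:R.from_euler('z',x); Ry=lambda x:R.from_euler('y',x)
    T=Rz(s[0]*q[0]+o)*Ry(q[1])*Rz(s[1]*q[2]); P=np.array([0,0,h])+T.apply([0,0,a]); T=T*Ry(q[3])*Rz(s[2]*q[4]); P=P+T.apply([0,0,b]); T=T*Ry(q[5])*Rz(s[3]*q[6]); return P+T.apply([0,0,t]),T
LO=np.array([-2.71,-.32,-1.57,0,-1.46,0,-2.83]);HI=np.array([2.71,2.16,1.52,2.45,4.6,2.02,2.83])
def fitall():
    best=None
    for s in itertools.product([-1,1],[-1,1],[-1,1]):
        f=lambda p:np.concatenate([fk(q,p,s+(1,))[0]-x for q,x in D])
        z=least_squares(f,[.2,.4,.4,.2,0]); 
        if best is None or z.cost<best[0].cost: best=(z,s)
    return best
if __name__=="__main__":
    z,s=fitall(); print(z.x,s,z.cost,z.fun.round(4))
    for (q,x),Q in zip(D[:3],[[-.0005,.9767,.2147,-.0001],[0,.991,.13,0],[0,.751,.66,0]]):
        for s7 in(1,-1): print(s7,(fk(q,z.x,s+(s7,))[1].inv()*rot(Q)).as_rotvec().round(3))
E
python3 kin.py
```

```text
[ 0.32361759  0.53038842  0.28356174  0.32980227 -0.0560719 ] (-1, -1, -1) 1.9408512586468586e-05 [-0.0004 -0.0001  0.0013 -0.0008 -0.001  -0.0011 -0.0027  0.0002  0.0039
 -0.      0.001  -0.0016  0.0014  0.0004 -0.0025]
1 [-0.    -0.     1.666]
-1 [-0.    -0.     1.515]
1 [ 0. -0. -3.]
-1 [0.    0.    1.515]
1 [ 1.000e-03 -0.000e+00 -3.119e+00]
-1 [-0.000e+00  1.000e-03  1.514e+00]
```

```bash
cat >> kin.py <<'E'
PR=[0.32361759,0.53038842,0.28356174,0.32980227,-0.0560719];S=(-1,-1,-1,-1)
def FK(q): P,T=fk(q,PR,S); return P,T*R.from_euler('z',1.515)
def ik(p,Rt,q0,wr=1e-3):
    def e(q):
        P,T=FK(q); return np.concatenate([(P-p)*10,(T.inv()*Rt).as_rotvec()*3,wr*(q-q0)])
    z=least_squares(e,np.clip(q0,LO+.02,HI-.02),bounds=(LO,HI)); return z.x,np.linalg.norm(z.fun[:6])
E
python3 - <<'E'
from kin import *
rng=np.random.default_rng(1)
q2=np.array(D[2][0])
for name,flip in (("norm",0),("flip",np.pi)):
  for lift in (-.012,.05,.09):
   for off in (0,.04):
    Rt=RG*R.from_euler('z',flip); p=B+N*lift+EY*off; out=[]
    for i in range(12):
        q0=q2 if i==0 else rng.uniform(LO,HI)
        q,e=ik(p,Rt,q0)
        if e<2e-2: out.append((min(np.minimum(q-LO,HI-q)),q.round(2).tolist(),i))
    out.sort(key=lambda t:-t[0]); print(name,lift,off,len(out)); [print("  ",o) for o in out[:2]]
E
```

```text
norm -0.012 0 7
   (np.float64(0.010600141466914792), [-0.15, 1.34, -1.5, 2.44, 1.73, 1.81, -2.68], 10)
   (np.float64(0.010598385173759883), [-1.02, 0.98, 0.7, 2.44, 3.52, 0.61, 1.97], 11)
norm -0.012 0.04 6
   (np.float64(0.11236187509702589), [-1.15, 1.0, 0.8, 2.34, 3.72, 0.51, 1.68], 4)
   (np.float64(0.09316472144766985), [-0.29, 1.1, -1.04, 2.34, 1.85, 1.33, -2.74], 3)
norm 0.05 0 0
norm 0.05 0.04 6
   (np.float64(0.08273589263070402), [-0.31, 0.98, -1.13, 2.37, 1.69, 1.32, -2.73], 4)
   (np.float64(0.0827355144237436), [-0.32, 0.96, -1.1, 2.37, 1.7, 1.29, -2.73], 11)
norm 0.09 0 0
norm 0.09 0.04 7
   (np.float64(0.08273381595933138), [-0.34, 0.86, -1.1, 2.37, 1.61, 1.23, -2.7], 7)
   (np.float64(0.08273308120571521), [-0.43, 0.76, -0.84, 2.37, 1.67, 1.0, -2.72], 0)
flip -0.012 0 9
   (np.float64(0.010598537748872872), [-0.29, 1.03, -0.86, 2.44, 1.98, 1.19, 0.29], 9)
   (np.float64(0.010598460460209402), [-0.55, 0.9, -0.27, 2.44, 2.32, 0.8, -0.02], 7)
flip -0.012 0.04 6
   (np.float64(0.11236240725934099), [-0.6, 0.89, -0.3, 2.34, 2.16, 0.75, 0.1], 4)
   (np.float64(0.11236219291216898), [-1.07, 0.95, 0.62, 2.34, 3.42, 0.45, -1.16], 2)
flip 0.05 0 0
flip 0.05 0.04 6
   (np.float64(0.0827349821879575), [-0.37, 0.89, -0.92, 2.37, 1.75, 1.13, 0.38], 8)
   (np.float64(0.08273457879332247), [-1.14, 0.8, 0.63, 2.37, 3.35, 0.31, -1.08], 5)
flip 0.09 0 0
flip 0.09 0.04 7
   (np.float64(0.08273243446278178), [-0.54, 0.7, -0.6, 2.37, 1.74, 0.82, 0.39], 3)
   (np.float64(0.08273197824339418), [-0.73, 0.64, -0.24, 2.37, 1.86, 0.59, 0.31], 10)
```

```bash
cat > sim.py <<'E'
from kin import *
def jac(q):
    P,T=FK(q);J=np.zeros((6,7))
    for i in range(7):
        d=q.copy();d[i]+=1e-5;P2,T2=FK(d);J[:3,i]=(P2-P)/1e-5;J[3:,i]=(T2*T.inv()).as_rotvec()/1e-5
    return P,T,J
def go(q,p,Rt,n=48,lam=.02,K=14):
    # follow straight path in n steps then settle
    P0,T0=FK(q); w=(T0.inv()*Rt).as_rotvec(); m=q[5]; tr=[]
    for k in range(n+K):
        a=min(1,(k+1)/n); pd=P0+a*(p-P0); Td=T0*R.from_rotvec(a*w)
        for _ in range(2):
            P,T,J=jac(q); e=np.r_[(pd-P),(Td*T.inv()).as_rotvec()]
            act=np.ones(7)
            for _ in range(3):
                Ja=J*act; dq=Ja.T@np.linalg.solve(Ja@Ja.T+lam**2*np.eye(6),e)
                bad=((q+dq<LO)|(q+dq>HI))&(act>0)
                if not bad.any(): break
                act[bad]=0
            q=np.clip(q+np.clip(dq,-.1,.1),LO,HI); m=min(m,q[5])
    P,T=FK(q); return q,np.linalg.norm(P-p),np.linalg.norm((T.inv()*Rt).as_rotvec()),m
E
python3 - <<'E'
from sim import *
q=np.array(D[2][0]); 
print("replica",[np.round(x,3) for x in go(q,B+N*.09,RG)],"measured",np.round(D[3][0],3))
for s in (np.pi,-np.pi):
  for off in (.04,.06):
    Fl=R.from_euler('z',s); p0,T0=FK(q); qf=q.copy(); qf[6]+=np.pi
    for lift in (.09,.05):
        o=go(qf,B+N*lift+EY*off,RG*Fl); o2=go(o[0],B-N*.012+EY*off,RG*Fl); print("flip",s,off,lift,[np.round(x,3) for x in o],"| grasp",[np.round(x,3) for x in o2])
E
```

```text
replica [array([-0.409,  0.678, -0.699,  2.333,  1.67 ,  0.846, -2.602]), np.float64(0.034), np.float64(0.011), np.float64(0.031)] measured [-1.154  0.614  0.611  2.272  0.962  0.032 -1.767]
flip 3.141592653589793 0.04 0.09 [array([-0.929,  0.636,  0.118,  2.367,  2.085,  0.385,  0.122]), np.float64(0.0), np.float64(0.0), np.float64(0.009)] | grasp [array([-0.724,  0.873, -0.065,  2.338,  2.34 ,  0.606, -0.084]), np.float64(0.0), np.float64(0.0), np.float64(0.385)]
flip 3.141592653589793 0.04 0.05 [array([-0.783,  0.73 , -0.067,  2.367,  2.145,  0.533,  0.068]), np.float64(0.0), np.float64(0.0), np.float64(0.016)] | grasp [array([-0.689,  0.875, -0.132,  2.338,  2.282,  0.643, -0.025]), np.float64(0.0), np.float64(0.0), np.float64(0.533)]
flip 3.141592653589793 0.06 0.09 [array([-1.006,  0.647,  0.196,  2.313,  1.996,  0.323,  0.193]), np.float64(0.0), np.float64(0.0), np.float64(0.028)] | grasp [array([-0.776,  0.87 , -0.03 ,  2.285,  2.281,  0.55 , -0.047]), np.float64(0.0), np.float64(0.0), np.float64(0.323)]
flip 3.141592653589793 0.06 0.05 [array([-0.851,  0.732, -0.004,  2.313,
[... 626 characters left out ...]
oat64(0.016)] | grasp [array([-0.689,  0.875, -0.132,  2.338,  2.282,  0.643, -0.025]), np.float64(0.0), np.float64(0.0), np.float64(0.533)]
flip -3.141592653589793 0.06 0.09 [array([-1.006,  0.647,  0.196,  2.313,  1.996,  0.323,  0.193]), np.float64(0.0), np.float64(0.0), np.float64(0.028)] | grasp [array([-0.776,  0.87 , -0.03 ,  2.285,  2.281,  0.55 , -0.047]), np.float64(0.0), np.float64(0.0), np.float64(0.323)]
flip -3.141592653589793 0.06 0.05 [array([-0.851,  0.732, -0.004,  2.313,  2.081,  0.473,  0.114]), np.float64(0.0), np.float64(0.0), np.float64(0.026)] | grasp [array([-0.746,  0.872, -0.086,  2.285,  2.231,  0.583,  0.004]), np.float64(0.0), np.float64(0.0), np.float64(0.473)]
```

Run:
```python
from sim import *
from plant import r
s=r.get_state(); q=np.array(s["joint_pos"],float); print(q.round(3))
P,T=FK(q); print(P-s["position"],(T.inv()*rot(s["orientation"])).as_rotvec())
p=B+N*.09+EY*.05
for a in (-.9,-1.8,-2.7,-np.pi):
    q,e1,e2,m=go(q,p,RG*R.from_euler('z',a)); print(a,q.round(3),round(e1,4),round(e2,4),round(m,3))
o=go(q,B-N*.012+EY*.05,RG*R.from_euler('z',np.pi)); print(o)
rel(s,p,RG*R.from_euler('z',-.9))
```

```text
[-1.100e+00  6.880e-01  5.910e-01  2.219e+00  1.233e+00  1.000e-03
 -2.040e+00]
[ 0.00137552  0.00036783 -0.0025205 ] [-0.00243157  0.02582079  0.00608107]
-0.9 [-1.005  0.645  0.224  2.34   2.113  0.317 -2.151] 0.0 0.0 0.001
-1.8 [-1.114  0.668  0.425  2.34   2.46   0.216 -1.579] 0.0 0.0 0.216
-2.7 [-1.181  0.69   0.555  2.34   2.88   0.175 -1.087] 0.0 0.0 0.175
-3.141592653589793 [-1.206  0.7    0.606  2.34   3.093  0.17  -0.853] 0.0 0.0 0.17
(array([-1.02343711,  0.91833986,  0.48071183,  2.31150489,  3.12364906,
        0.39508867, -0.88252791]), np.float64(1.1102230246251565e-16), np.float64(6.00444906373008e-16), np.float64(0.16977137617416163))
travel [0.0206, -0.0353, -0.0109] angular [-0.057, 0.0137, -0.9017]
```

{"op": "carry_out", "data": {
  "hand": [0.085, 0.085, 0.085, 0.085, 0.085, 0.085, 0.085, 0.085],
  "travel": [
    [0.02, -0.01, -0.01],
    [0.02, -0.02, -0.01],
    [0.02, -0.03, -0.01],
    [0.02, -0.035, -0.01],
    [0.02, -0.035, -0.01],
    [0.02, -0.035, -0.01],
    [0.02, -0.035, -0.01],
    [0.02, -0.035, -0.01]
  ],
  "angular": [
    [0, 0, -0.12],
    [0, 0, -0.24],
    [-0.01, 0.0, -0.36],
    [-0.02, 0.0, -0.48],
    [-0.03, 0.01, -0.6],
    [-0.04, 0.01, -0.7],
    [-0.05, 0.014, -0.8],
    [-0.057, 0.014, -0.9]
  ]
}}

```text
clock: 4.97
position: [0.4102, 0.246, 0.1842]
orientation: [0.246, 0.398, 0.88, 0.077]
wrist_force: [0.8, 0.4, -0.4]
grip_width: 0.0849
finger_force: 0.0
```

```bash
cat > st.py <<'E'
from plant import r
from h import *
import sys
def st(lift,off,ang):
    s=r.get_state(); print("clk",s["clock"],"q",np.round(s["joint_pos"],3).tolist(),"pos",s["position"].round(4) if hasattr(s["position"],"round") else s["position"])
    d=np.array(s["position"])-B; print("EX,EY,N (mm):",(np.array([d@EX,d@EY,d@N])*1000).round(1),"roterr",(RG.inv()*rot(s["orientation"])).as_rotvec().round(3), "F",np.round(s["wrist_force"],1))
    rel(s,B+N*lift+EY*off+EX*.0005,RG*R.from_euler('z',ang))
if __name__=="__main__": st(*map(float,sys.argv[1:]))
E
python3 st.py .09 .05 -1.8
```

```text
clk 4.9667 q [-1.076, 0.656, 0.335, 2.305, 2.003, 0.24, -2.098] pos [0.4102 0.246  0.1842]
EX,EY,N (mm): [ 0.3 49.3 89.2] roterr [ 0.004 -0.002 -0.835] F [ 0.8  0.4 -0.4]
travel [0.0003, 0.0007, -0.0008] angular [-0.0042, -0.002, -0.9646]
```

Back on target and off the limit. I'll turn on through the half turn.

{"op": "carry_out", "data": {
  "hand": [0.085, 0.085, 0.085, 0.085, 0.085, 0.085, 0.085, 0.085],
  "travel": [
    [0, 0, 0],
    [0, 0, 0],
    [0, 0, 0],
    [0, 0, 0],
    [0, 0, 0],
    [0, 0, 0],
    [0, 0, 0],
    [0, 0, 0]
  ],
  "angular": [
    [0, 0, -0.12],
    [0, 0, -0.24],
    [0, 0, -0.36],
    [0, 0, -0.48],
    [0, 0, -0.6],
    [0, 0, -0.72],
    [0, 0, -0.84],
    [0, 0, -0.96]
  ]
}}

```text
clock: 5.63
position: [0.4103, 0.2458, 0.1841]
orientation: [0.253, -0.053, 0.965, -0.045]
wrist_force: [0.1, 0.5, 0.1]
grip_width: 0.0853
finger_force: 0.0
```

{"op": "carry_out", "data": {
  "hand": [0.085, 0.085, 0.085, 0.085, 0.085, 0.085, 0.085, 0.085],
  "travel": [
    [0, 0, 0],
    [0, 0, 0],
    [0, 0, 0],
    [0, 0, 0],
    [0, 0, 0],
    [0, 0, 0],
    [0, 0, 0],
    [0, 0, 0]
  ],
  "angular": [
    [0, 0, -0.12],
    [0, 0, -0.24],
    [0, 0, -0.36],
    [0, 0, -0.48],
    [0, 0, -0.6],
    [0, 0, -0.72],
    [0, 0, -0.84],
    [0, 0, -0.96]
  ]
}}

```text
clock: 6.3
position: [0.4103, 0.2458, 0.184]
orientation: [0.204, -0.493, 0.831, -0.157]
wrist_force: [0.4, -0.4, 0.1]
grip_width: 0.0849
finger_force: 0.0
```

```bash
python3 st.py .03 .05 3.14159
```

```text
clk 6.3 q [-1.212, 0.711, 0.598, 2.308, 2.879, 0.12, -1.034] pos [0.4103 0.2458 0.184 ]
EX,EY,N (mm): [ 0.3 49.1 89. ] roterr [ 0.007  0.003 -2.755] F [ 0.4 -0.4  0.1]
travel [-0.0012, 0.0001, 0.059] angular [0.0023, -0.0051, -0.3863]
```

{"op": "carry_out", "data": {
  "hand": [0.085, 0.085, 0.085, 0.085, 0.085, 0.085, 0.085, 0.085],
  "travel": [
    [0, 0, 0],
    [0, 0, 0],
    [0, 0, 0.01],
    [0, 0, 0.025],
    [-0.001, 0, 0.04],
    [-0.001, 0, 0.055],
    [-0.001, 0, 0.059],
    [-0.001, 0, 0.059]
  ],
  "angular": [
    [0, 0, -0.12],
    [0, 0, -0.24],
    [0.002, -0.005, -0.35],
    [0.002, -0.005, -0.35],
    [0.002, -0.005, -0.35],
    [0.002, -0.005, -0.35],
    [0.002, -0.005, -0.35],
    [0.002, -0.005, -0.35]
  ]
}}

```text
clock: 6.97
position: [0.4401, 0.2423, 0.1327]
orientation: [0.176, -0.628, 0.734, -0.19]
wrist_force: [0.1, 0.5, 0.2]
grip_width: 0.0849
finger_force: 0.0
```

```bash
python3 - <<'E'
from plant import r
from rack import *
s,f=wrist(r,"w4"); bar("w4.npz")
E
python3 st.py -.012 .05 3.14159
```

```text
mid-strip x range [-19.6  19.6]
w4.npz 50964 33991 tilt 30.11952205920432 rect ((-3.715240478515625, 11.270332336425781), (182.606201171875, 47.5050048828125), 89.85945892333984)
-60 [-19.6  19.2]
0 [-19.4  19.5]
60 [-19.2  19.6]
90 [-19.7  19.7]
y range [-78.9 100.9]
c [0.4485 0.1996 0.1073] n [-0.4986  0.0562  0.865 ] ex [ 0.8595 -0.0969  0.5018] ey [0.112  0.9937 0.    ] az ey 83.56896113729458
clk 7.0167 q [-1.102, 0.84, 0.53, 2.299, 3.062, 0.262, -0.871] pos [0.4398 0.2425 0.1333]
EX,EY,N (mm): [ 0.7 49.1 30.2] roterr [ 2.000e-03 -0.000e+00 -3.099e+00] F [ 0.5 -0.3  0.3]
travel [-0.0009, 0.0002, 0.0422] angular [-0.0001, -0.0013, -0.0424]
```

View pics/w4.png

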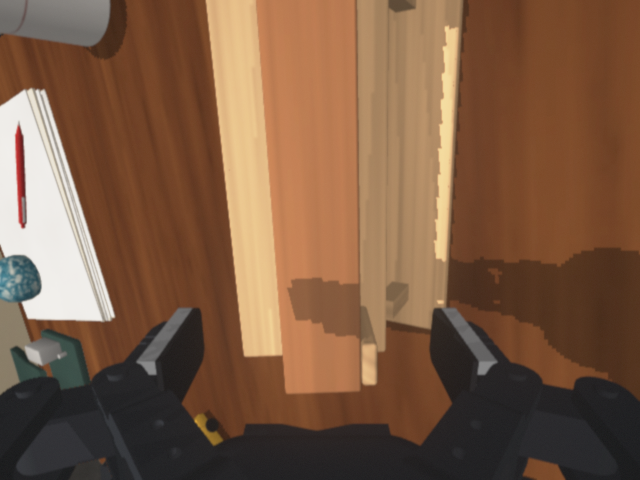

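The wrist view shows the bar's end between the open fingers (bar 283–360 wide near row 390) with free space on both sides. The lip post is near (395,298), beside the lower finger's path and clear of it. I'll descend and grip.

{"op": "carry_out", "data": {
  "hand": [0.085, 0.085, 0.085, 0.085, 0.085, 0.085, 0.085, 0.085],
  "travel": [
    [0, 0, 0.005],
    [-0.001, 0, 0.012],
    [-0.001, 0, 0.019],
    [-0.001, 0, 0.026],
    [-0.001, 0, 0.033],
    [-0.001, 0, 0.038],
    [-0.001, 0, 0.042],
    [-0.001, 0, 0.042]
  ],
  "angular": [
    [0, 0, -0.02],
    [0, 0, -0.042],
    [0, 0, -0.042],
    [0, 0, -0.042],
    [0, 0, -0.042],
    [0, 0, -0.042],
    [0, 0, -0.042],
    [0, 0, -0.042]
  ]
}}

```text
clock: 7.68
position: [0.4613, 0.2409, 0.0964]
orientation: [0.172, -0.643, 0.721, -0.194]
wrist_force: [-0.1, -0.0, 0.9]
grip_width: 0.085
finger_force: 0.0
```

```bash
python3 st.py -.012 .05 3.14159
```

```text
clk 7.6833 q [-1.039, 0.931, 0.494, 2.269, 3.09, 0.335, -0.859] pos [0.4613 0.2409 0.0964]
EX,EY,N (mm): [  0.9  50.  -12.5] roterr [ 3.000e-03 -1.000e-03 -3.141e+00] F [-0.1 -0.   0.9]
travel [-0.0, 0.0004, -0.0005] angular [-0.0006, -0.0017, -0.0001]
```

{"op": "carry_out", "data": {
  "hand": [0.06, 0.045, 0.03, 0.03, 0.03, 0.03, 0.03, 0.03],
  "travel": [
    [0, 0, 0],
    [0, 0, 0],
    [0, 0, 0],
    [0, 0, 0],
    [0, 0, 0],
    [0, 0, 0],
    [0, 0, 0],
    [0, 0, 0]
  ],
  "angular": [
    [0, 0, 0],
    [0, 0, 0],
    [0, 0, 0],
    [0, 0, 0],
    [0, 0, 0],
    [0, 0, 0],
    [0, 0, 0],
    [0, 0, 0]
  ],
  "squeeze": 50
}}

```text
clock: 8.35
position: [0.4609, 0.2413, 0.0975]
orientation: [0.173, -0.643, 0.721, -0.194]
wrist_force: [-5.8, 0.5, 9.6]
grip_width: 0.0386
finger_force: 49.2
```

{"op": "carry_out", "data": {
  "hand": [0.03, 0.03, 0.03, 0.03, 0.03, 0.03, 0.03, 0.03],
  "travel": [
    [0, 0, -0.002],
    [0, 0, -0.005],
    [0, 0, -0.008],
    [0, 0, -0.012],
    [0, 0, -0.016],
    [0, 0, -0.02],
    [0, 0, -0.025],
    [0, 0, -0.03]
  ],
  "angular": [
    [0, 0, 0],
    [0, 0, 0],
    [0, 0, 0],
    [0, 0, 0],
    [0, 0, 0],
    [0, 0, 0],
    [0, 0, 0],
    [0, 0, 0]
  ]
}}

```text
clock: 9.02
position: [0.4459, 0.2429, 0.1235]
orientation: [0.172, -0.643, 0.721, -0.194]
wrist_force: [0.9, -0.0, -0.9]
grip_width: 0.0382
finger_force: 50.7
```

```bash
python3 - <<'E'
from plant import r
from h import *
s,f=wrist(r,"w5"); 
f2=r.grab_frame("scene"); a=f2["img"][190:280,200:320]
cv2.imwrite("pics/lift.png",np.hstack([cv2.resize(a,(480,360),interpolation=cv2.INTER_CUBIC),cv2.resize(f["img"],(320,240)) if 0 else f["img"][120:480,250:560]])[:,:,::-1]); print(s["grip_width"],s["wrist_force"])
E
python3 st.py .05 .05 3.14159
```

```text
0.03818518164618361 [ 0.85047949 -0.02331987 -0.94474058]
clk 9.1167 q [-1.088, 0.865, 0.524, 2.291, 3.083, 0.283, -0.852] pos [0.4459 0.2431 0.1237]
EX,EY,N (mm): [ 1.  50.5 18.9] roterr [ 1.000e-03 -2.000e-03 -3.142e+00] F [ 0.3  1.1 -0.7]
travel [0.0005, 0.0005, -0.0311] angular [-0.0011, -0.0004, -0.0]
```

View pics/lift.png

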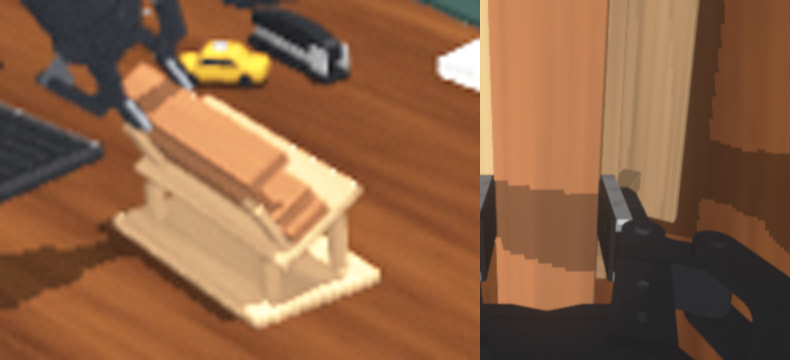

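The crop shows the gripped bar raised above the stack in the rack. I'll check by depth that only one bar came up.

Run:
```python
from plant import r
from h import *
for n in ("top","scene"):
    C=cloud(r.grab_frame(n)).reshape(-1,3)-B; L=np.c_[C@EX,C@EY,C@N]*1000
    k=(abs(L[:,1])<112)&(abs(L[:,0])<24)&(L[:,2]>-50)&(L[:,2]<45)
    h,e=np.histogram(L[k,2],np.arange(-50,46,2)); print(n,[(int(a),int(b)) for a,b in zip(e,h) if b>8])
    for lo,hi in((12,40),(-3,8),(-20,-8)):
        m=L[k&(L[:,2]>lo)&(L[:,2]<hi)]
        if len(m)>10: print(lo,len(m),"EX",np.percentile(m[:,0],[2,98]).round(1),"EY",np.percentile(m[:,1],[1,99]).round(1),"N",np.median(m[:,2]).round(1))
```

```text
top [(-48, 9), (-46, 33), (-44, 37), (-42, 44), (-40, 37), (-38, 26), (-36, 20), (-34, 28), (-32, 29), (-30, 29), (-28, 33), (-26, 25), (-24, 20), (-22, 28), (-20, 41), (-18, 87), (-16, 147), (-14, 117), (-12, 47), (-10, 16), (16, 14), (18, 18), (20, 20), (22, 20), (24, 51), (26, 202), (28, 358), (30, 314), (32, 133), (34, 22)]
12 1160 EX [-17.9  22.3] EY [-109.4  107.1] N 29.4
-20 455 EX [ 2.9 21.7] EY [-109.2  107.4] N -14.7
scene [(-44, 13), (-42, 13), (-40, 13), (-38, 12), (-30, 16), (-28, 10), (-26, 10), (-24, 13), (-22, 11), (-20, 19), (-18, 22), (-16, 49), (-14, 54), (-12, 32), (-10, 16), (18, 10), (22, 15), (24, 41), (26, 73), (28, 127), (30, 145), (32, 69), (34, 31)]
12 537 EX [-19.4  21.1] EY [-111.3  105.6] N 29.8
-3 12 EX [-23.7 -20. ] EY [-108.9   97.7] N 3.4
-20 192 EX [-21.4  19.2] EY [-111.1   88.9] N -13.8
```

Only the top bar is lifted, and the middle one is unmoved. Next I'll plan the transfer in simulation.

```bash
cat > plan.py <<'E'
from sim import *
from plant import r
s=r.get_state(); q0=np.array(s["joint_pos"],float)
RF=RG*R.from_euler('z',np.pi); Rp=down(np.radians(194.5)); Rv=down(np.radians(263.5))
p0=np.array(s["position"])
def path(ws):
    q=q0
    for p,Rt in ws:
        q,e1,e2,m=go(q,np.array(p),Rt); print("   ",q.round(2).tolist(),round(e1,3),round(e2,3),"minj6",round(m,3))
c=np.array([.4882,-.2408]); ax=np.array([np.cos(np.radians(14.5)),np.sin(np.radians(14.5))])
end=np.r_[c+.05*ax,.15]
up=p0+[0,0,.13]
print("A");path([(up,RF),([.50,.20,.28],RF),([.52,.1,.28],Rv),([.53,-.1,.25],down(np.radians(225))),(end,Rp)])
print("B");path([(up,RF),([.50,.20,.28],Rv),([.53,-.1,.25],down(np.radians(225))),(end,Rp)])
print("C");path([(up,RF),([.55,.20,.28],RF),([.55,.2,.28],Rv),([.53,-.1,.25],down(np.radians(225))),(end,Rp)])
E
python3 plan.py
```

```text
A
    [-1.16, 0.59, 0.64, 2.24, 3.13, 0.0, -0.78] 0.021 0.01 minj6 0.002
    [-0.94, 0.55, 0.55, 2.19, 3.43, 0.0, -0.93] 0.036 0.018 minj6 0.002
    [-0.46, 0.66, 0.2, 2.4, 4.57, 0.0, -1.85] 0.206 0.155 minj6 0.002
    [0.04, 0.73, 0.09, 2.33, 4.6, 0.0, -2.14] 0.193 0.105 minj6 0.002
    [0.31, 0.88, 0.04, 2.18, 4.6, 0.0, -2.45] 0.16 0.085 minj6 0.002
B
    [-1.16, 0.59, 0.64, 2.24, 3.13, 0.0, -0.78] 0.021 0.01 minj6 0.002
    [-0.58, 0.69, 0.13, 2.36, 4.56, 0.0, -2.01] 0.211 0.127 minj6 0.002
    [0.08, 0.73, 0.05, 2.32, 4.6, 0.0, -2.13] 0.194 0.093 minj6 0.002
    [0.32, 0.88, 0.02, 2.18, 4.6, 0.0, -2.44] 0.16 0.082 minj6 0.002
C
    [-1.16, 0.59, 0.64, 2.24, 3.13, 0.0, -0.78] 0.021 0.01 minj6 0.002
    [-0.83, 0.6, 0.48, 2.12, 3.91, 0.0, -1.36] 0.05 0.026 minj6 0.002
    [-0.67, 0.68, 0.25, 2.35, 4.59, 0.0, -2.04] 0.233 0.197 minj6 0.002
    [0.03, 0.73, 0.09, 2.33, 4.6, 0.0, -2.14] 0.193 0.107 minj6 0.002
    [0.31, 0.88, 0.04, 2.18, 4.6, 0.0, -2.45] 0.16 0.085 minj6 0.002
```

```bash
cat > plan2.py <<'E'
from plan import *
qd,_=ik(np.array([.50,.10,.30]),Rv,np.array([-.15,.5,-.1,1.5,.1,1.1,2.3])); print("goal",qd.round(2),_)
via=[q0, q0+[-.0,-.30,0,-.0,-.3,.22,.3], None, qd]
m=.5*(via[1]+qd); m[5]=.75; via[2]=m
W=[]
for a,b in zip(via[:-1],via[1:]):
    for t in np.linspace(0,1,5)[1:]: W.append(a+t*(b-a))
bar=[np.array([x,y,z]) for x in(-.06,.16) for y in(-.02,.02) for z in(.0035,-.0105)]
q=q0
for w in W:
    P,T=FK(w); q,e1,e2,mm=go(q,P,T,n=12,K=3); E=np.array([T.apply(b)+P for b in bar])
    print(P.round(3),"lowest",E[E[:,2].argmin()].round(3),"relN",(((E-B)@N)*1000).min().round(0),"| sim",q.round(2).tolist(),round(e1,3),round(e2,3),round(mm,2))
np.save("W.npy",np.array(W))
E
python3 plan2.py
```

```text
A
    [-1.16, 0.59, 0.64, 2.24, 3.13, 0.0, -0.78] 0.021 0.01 minj6 0.002
    [-0.94, 0.55, 0.55, 2.19, 3.43, 0.0, -0.93] 0.036 0.018 minj6 0.002
    [-0.46, 0.66, 0.2, 2.4, 4.57, 0.0, -1.85] 0.206 0.155 minj6 0.002
    [0.04, 0.73, 0.09, 2.33, 4.6, 0.0, -2.14] 0.193 0.105 minj6 0.002
    [0.31, 0.88, 0.04, 2.18, 4.6, 0.0, -2.45] 0.16 0.085 minj6 0.002
B
    [-1.16, 0.59, 0.64, 2.24, 3.13, 0.0, -0.78] 0.021 0.01 minj6 0.002
    [-0.58, 0.69, 0.13, 2.36, 4.56, 0.0, -2.01] 0.211 0.127 minj6 0.002
    [0.08, 0.73, 0.05, 2.32, 4.6, 0.0, -2.13] 0.194 0.093 minj6 0.002
    [0.32, 0.88, 0.02, 2.18, 4.6, 0.0, -2.44] 0.16 0.082 minj6 0.002
C
    [-1.16, 0.59, 0.64, 2.24, 3.13, 0.0, -0.78] 0.021 0.01 minj6 0.002
    [-0.83, 0.6, 0.48, 2.12, 3.91, 0.0, -1.36] 0.05 0.026 minj6 0.002
    [-0.67, 0.68, 0.25, 2.35, 4.59, 0.0, -2.04] 0.233 0.197 minj6 0.002
    [0.03, 0.73, 0.09, 2.33, 4.6, 0.0, -2.14] 0.193 0.107 minj6 0.002
    [0.31, 0.88, 0.04, 2.18, 4.6, 0.0, -2.45] 0.16 0.085 minj6 0.002
goal [-0.11  0.54 -0.25  1.6   0.15  1.02  2.62] 1.9433126889506534e-07
[0.474 0.261 0.164] lowest [0.442 0.
[... 702 characters left out ...]
.373] lowest [0.645 0.15  0.349] relN 110.0 | sim [-1.16, 0.78, 1.15, 2.03, 2.96, 0.12, -0.64] 0.0 0.0 0.12
[0.616 0.038 0.359] lowest [0.634 0.09  0.329] relN 94.0 | sim [-1.06, 0.8, 1.13, 2.04, 2.1, 0.02, 0.3] 0.025 0.014 0.02
[0.586 0.005 0.334] lowest [0.601 0.056 0.3  ] relN 84.0 | sim [-0.72, 0.59, 0.47, 1.86, 0.92, 0.6, 1.63] 0.0 0.0 0.02
[0.549 0.005 0.307] lowest [0.557 0.059 0.275] relN 81.0 | sim [-0.52, 0.56, 0.23, 1.77, 0.64, 0.78, 1.99] 0.0 0.0 0.6
[0.518 0.039 0.291] lowest [0.515 0.099 0.269] relN 89.0 | sim [-0.33, 0.54, 0.0, 1.68, 0.38, 0.92, 2.32] 0.0 0.0 0.78
[0.5 0.1 0.3] lowest [0.527 0.157 0.297] relN 124.0 | sim [-0.13, 0.54, -0.22, 1.6, 0.13, 1.02, 2.64] 0.0 0.0 0.92
```

```bash
cat > nxt.py <<'E'
import sys
from kin import *
from plant import r
W=np.load("W.npy"); s=r.get_state(); print("q",np.round(s["joint_pos"],2).tolist(),"pos",np.round(s["position"],3),"grip",round(s["grip_width"],4))
for i in range(int(sys.argv[1]),int(sys.argv[2])): print(i,end=" "); rel(s,*FK(W[i]))
E
python3 nxt.py 0 4
```

```text
q [-1.09, 0.87, 0.52, 2.29, 3.08, 0.28, -0.85] pos [0.446 0.243 0.123] grip 0.0382
0 travel [-0.0209, -0.0422, -0.0226] angular [0.0859, -0.0513, 0.0243]
1 travel [-0.0338, -0.0834, -0.0545] angular [0.1773, -0.1211, 0.0578]
2 travel [-0.0399, -0.1244, -0.09] angular [0.272, -0.1807, 0.0939]
3 travel [-0.0386, -0.1644, -0.1284] angular [0.3687, -0.2295, 0.1331]
```

{"op": "carry_out", "data": {
  "hand": [0.03, 0.03, 0.03, 0.03, 0.03, 0.03, 0.03, 0.03],
  "travel": [
    [-0.01, -0.021, -0.011],
    [-0.021, -0.042, -0.023],
    [-0.027, -0.063, -0.038],
    [-0.034, -0.083, -0.054],
    [-0.037, -0.104, -0.072],
    [-0.04, -0.124, -0.09],
    [-0.039, -0.144, -0.109],
    [-0.039, -0.164, -0.128]
  ],
  "angular": [
    [0.043, -0.025, 0.012],
    [0.086, -0.051, 0.024],
    [0.132, -0.086, 0.04],
    [0.177, -0.121, 0.058],
    [0.225, -0.15, 0.076],
    [0.272, -0.181, 0.094],
    [0.32, -0.205, 0.114],
    [0.369, -0.23, 0.133]
  ]
}}

```text
clock: 9.88
position: [0.5283, 0.2725, 0.317]
orientation: [0.381, -0.569, 0.689, -0.236]
wrist_force: [0.9, -0.2, 0.4]
grip_width: 0.0387
finger_force: 50.7
```

```bash
python3 nxt.py 3 12
```

```text
q [-1.23, 0.63, 0.78, 2.24, 3.02, 0.4, -0.81] pos [0.528 0.272 0.317] grip 0.0387
3 travel [0.0, 0.0005, 0.0] angular [-0.0023, 0.0007, -0.001]
4 travel [0.0343, -0.0697, 0.0202] angular [0.1311, 0.1082, -0.0407]
5 travel [0.0886, -0.1213, 0.0287] angular [0.1983, 0.2738, -0.0727]
6 travel [0.1519, -0.1459, 0.0272] angular [0.1735, 0.4631, -0.0928]
7 travel [0.2102, -0.1412, 0.0189] angular [0.0478, 0.6297, -0.0989]
8 travel [0.2503, -0.1124, 0.0065] angular [-0.1643, 0.7294, -0.0932]
9 travel [0.2595, -0.0697, -0.0062] angular [-0.4312, 0.7137, -0.0804]
10 travel [0.2325, -0.0301, -0.018] angular [-0.6958, 0.5573, -0.0696]
11 travel [0.1725, -0.0116, -0.0309] angular [-0.8924, 0.2638, -0.0719]
```

{"op": "carry_out", "data": {
  "hand": [0.03, 0.03, 0.03, 0.03, 0.03, 0.03, 0.03, 0.03],
  "travel": [
    [0.017, -0.035, 0.01],
    [0.034, -0.07, 0.02],
    [0.061, -0.096, 0.025],
    [0.089, -0.121, 0.029],
    [0.12, -0.134, 0.028],
    [0.152, -0.146, 0.027],
    [0.181, -0.144, 0.023],
    [0.21, -0.141, 0.019]
  ],
  "angular": [
    [0.065, 0.054, -0.02],
    [0.131, 0.108, -0.041],
    [0.165, 0.19, -0.057],
    [0.198, 0.274, -0.073],
    [0.186, 0.37, -0.083],
    [0.174, 0.463, -0.093],
    [0.11, 0.546, -0.096],
    [0.048, 0.63, -0.099]
  ]
}}

```text
clock: 10.55
position: [0.6096, 0.0256, 0.344]
orientation: [0.166, -0.495, 0.729, -0.442]
wrist_force: [2.6, -0.1, -1.2]
grip_width: 0.0387
finger_force: 51.1
```

```bash
python3 nxt.py 7 12
```

```text
q [-1.04, 0.83, 1.16, 2.02, 2.91, 0.0, -0.49] pos [0.61  0.026 0.344] grip 0.0387
7 travel [-0.0104, -0.0141, -0.0101] angular [-0.0321, 0.0227, 0.0041]
8 travel [0.027, 0.0191, -0.0007] angular [-0.2359, 0.1121, -0.0577]
9 travel [0.0382, 0.0621, -0.0104] angular [-0.488, 0.0902, -0.1246]
10 travel [0.0196, 0.0974, -0.0395] angular [-0.7362, -0.0658, -0.1888]
11 travel [-0.0235, 0.1076, -0.0858] angular [-0.9188, -0.3556, -0.2425]
```

{"op": "carry_out", "data": {
  "hand": [0.03, 0.03, 0.03, 0.03, 0.03, 0.03, 0.03, 0.03],
  "travel": [
    [0.0, 0.0, 0],
    [0.01, 0.01, 0],
    [0.02, 0.015, 0],
    [0.027, 0.019, 0],
    [0.03, 0.03, -0.003],
    [0.033, 0.04, -0.005],
    [0.036, 0.051, -0.008],
    [0.038, 0.062, -0.01]
  ],
  "angular": [
    [-0.05, 0.025, -0.012],
    [-0.11, 0.055, -0.025],
    [-0.18, 0.08, -0.04],
    [-0.236, 0.112, -0.058],
    [-0.3, 0.107, -0.075],
    [-0.36, 0.1, -0.09],
    [-0.425, 0.095, -0.107],
    [-0.488, 0.09, -0.125]
  ]
}}

```text
clock: 11.22
position: [0.5241, -0.0271, 0.26]
orientation: [0.068, -0.539, 0.762, -0.351]
wrist_force: [0.0, 0.6, -2.0]
grip_width: 0.0386
finger_force: 51.1
```

```bash
python3 nxt.py 9 12
```

```text
q [-0.88, 0.75, 0.95, 2.19, 1.77, 0.0, 0.81] pos [ 0.524 -0.027  0.26 ] grip 0.0386
9 travel [-0.0251, -0.0427, -0.0376] angular [-0.2158, 0.0593, -0.0307]
10 travel [-0.0465, -0.0025, -0.0567] angular [-0.4562, -0.0947, -0.1197]
11 travel [-0.0897, 0.0162, -0.1001] angular [-0.6288, -0.3754, -0.2159]
```

{"op": "carry_out", "data": {
  "hand": [0.03, 0.03, 0.03, 0.03, 0.03, 0.03, 0.03, 0.03],
  "travel": [
    [-0.02, -0.03, -0.038],
    [-0.025, -0.043, -0.038],
    [-0.025, -0.043, -0.038],
    [-0.025, -0.043, -0.038],
    [-0.03, -0.033, -0.042],
    [-0.035, -0.023, -0.047],
    [-0.04, -0.013, -0.052],
    [-0.046, -0.003, -0.057]
  ],
  "angular": [
    [-0.12, 0.03, -0.015],
    [-0.216, 0.059, -0.03],
    [-0.216, 0.059, -0.03],
    [-0.216, 0.059, -0.03],
    [-0.276, 0.02, -0.052],
    [-0.336, -0.017, -0.075],
    [-0.396, -0.055, -0.098],
    [-0.456, -0.095, -0.12]
  ]
}}

```text
clock: 11.88
position: [0.5167, 0.0429, 0.2927]
orientation: [-0.02, -0.587, 0.783, -0.204]
wrist_force: [-0.3, -1.7, -2.6]
grip_width: 0.0382
finger_force: 51.1
```

```bash
python3 nxt.py 10 12
```

```text
q [-0.45, 0.52, 0.1, 1.78, 0.49, 0.83, 2.17] pos [0.517 0.043 0.293] grip 0.0382
10 travel [0.0026, -0.0012, 0.0031] angular [-0.1139, -0.0385, -0.0316]
11 travel [-0.0449, 0.0264, -0.0297] angular [-0.2802, -0.3034, -0.1694]
```

```bash
cat > pp.py <<'E'
from h import *
from plant import r
import sys
PC=np.array([.4882,-.2408]); YAW=np.radians(14.5); AX=np.array([np.cos(YAW),np.sin(YAW)]); AY=np.array([-AX[1],AX[0]])
def to(x,y,z,yaw=0,pitch=0):
    s=r.get_state(); d=np.array(s["position"])[:2]-PC
    print("clk",round(s["clock"],2),"press xyz mm",(d@AX*1000).round(1),(d@AY*1000).round(1),round(s["position"][2]*1000,1),"q",np.round(s["joint_pos"],2).tolist(),"F press",np.round([s["wrist_force"][:2]@AX,s["wrist_force"][:2]@AY,s["wrist_force"][2]],1),"grip",round(s["grip_width"],4))
    p=np.r_[PC+x/1000*AX+y/1000*AY,z/1000]; return rel(s,p,down(YAW+np.pi+np.radians(yaw))*R.from_euler('y',np.radians(pitch)))
if __name__=="__main__": to(*map(float,sys.argv[1:]))
E
python3 pp.py 60 100 250 20; python3 pp.py 50 0 150
```

```text
clk 11.88 press xyz mm 98.6 267.5 292.7 q [-0.45, 0.52, 0.1, 1.78, 0.49, 0.83, 2.17] F press [-0.7 -1.5 -2.6] grip 0.0382
travel [0.1436, -0.0308, 0.0989] angular [-0.3877, -0.1628, 0.6735]
clk 11.88 press xyz mm 98.6 267.5 292.7 q [-0.45, 0.52, 0.1, 1.78, 0.49, 0.83, 2.17] F press [-0.7 -1.5 -2.6] grip 0.0382
travel [0.2024, -0.0381, 0.2278] angular [-0.4204, -0.0953, 1.0172]
```

{"op": "carry_out", "data": {
  "hand": [0.03, 0.03, 0.03, 0.03, 0.03, 0.03, 0.03, 0.03],
  "travel": [
    [0.01, 0.0, 0],
    [0.035, -0.005, 0.015],
    [0.06, -0.01, 0.03],
    [0.08, -0.015, 0.045],
    [0.1, -0.02, 0.06],
    [0.12, -0.025, 0.075],
    [0.144, -0.031, 0.099],
    [0.144, -0.031, 0.099]
  ],
  "angular": [
    [-0.1, -0.05, 0.05],
    [-0.19, -0.08, 0.13],
    [-0.26, -0.11, 0.22],
    [-0.31, -0.13, 0.32],
    [-0.35, -0.15, 0.43],
    [-0.38, -0.16, 0.54],
    [-0.388, -0.163, 0.65],
    [-0.388, -0.163, 0.6735]
  ]
}}

```text
clock: 12.55
position: [0.5206, -0.1406, 0.2484]
orientation: [0.0, -0.287, 0.958, -0.004]
wrist_force: [-1.0, -1.4, -2.1]
grip_width: 0.0387
finger_force: 51.1
```

```bash
python3 pp.py 50 0 120
```

```text
clk 12.55 press xyz mm 56.5 88.9 248.4 q [0.18, 0.63, 0.04, 1.6, -0.02, 0.91, 2.38] F press [-1.3 -1.1 -2.1] grip 0.0387
travel [0.0345, -0.081, 0.1291] angular [-0.0088, -0.0008, 0.3282]
```

{"op": "carry_out", "data": {
  "hand": [0.03, 0.03, 0.03, 0.03, 0.03, 0.03, 0.03, 0.03],
  "travel": [
    [0.006, -0.015, 0.02],
    [0.012, -0.03, 0.045],
    [0.018, -0.045, 0.07],
    [0.024, -0.06, 0.095],
    [0.03, -0.075, 0.115],
    [0.0345, -0.081, 0.129],
    [0.0345, -0.081, 0.129],
    [0.0345, -0.081, 0.129]
  ],
  "angular": [
    [-0.002, 0, 0.07],
    [-0.004, 0, 0.14],
    [-0.006, 0, 0.21],
    [-0.008, 0, 0.28],
    [-0.009, -0.001, 0.328],
    [-0.009, -0.001, 0.328],
    [-0.009, -0.001, 0.328],
    [-0.009, -0.001, 0.328]
  ]
}}

```text
clock: 13.22
position: [0.5394, -0.2207, 0.122]
orientation: [0.001, -0.134, 0.991, 0.001]
wrist_force: [0.6, 0.2, 0.0]
grip_width: 0.0383
finger_force: 51.1
```

```bash
cat > held.py <<'E'
from pp import *
def held(name,zr=(95,150)):
    s,f=wrist(r,name); d=np.array(s["position"]); 
    for n,F in (("wrist",f),("top",r.grab_frame("top")),("scene",r.grab_frame("scene"))):
        C=cloud(F).reshape(-1,3); L=np.c_[(C[:,:2]-PC)@AX,(C[:,:2]-PC)@AY,C[:,2]]*1000
        m=L[(abs(L[:,0])<170)&(abs(L[:,1])<45)&(L[:,2]>zr[0])&(L[:,2]<zr[1])]
        # plane fit of upper face away from fingers
        m=m[(m[:,0]<20)|(m[:,0]>85)] 
        if len(m)<30: print(n,"few");continue
        k=abs(m[:,2]-np.median(m[:,2]))<6; m=m[k]
        co=np.linalg.lstsq(np.c_[m[:,:2],np.ones(len(m))],m[:,2],rcond=None)[0]
        b=[]
        for a in range(-100,110,20):
            t=m[abs(m[:,0]-a)<8]
            if len(t)>12: b.append((a,*np.percentile(t[:,1],[2,98])))
        b=np.array(b); mid=(b[:,1]+b[:,2])/2; sl=np.polyfit(b[:,0],mid,1)
        print(n,len(m),"top z@0",co[2].round(1),"slope x,y deg",np.degrees(co[:2]).round(2),"x range",np.percentile(m[:,0],[.3,99.7]).round(1),"ymid@0",sl[1].round(2),"yaw",np.degrees(sl[0]).round(2),"w",(b[:,2]-b[:,1]).mean().round(1))
if __name__=="__main__":
    held(sys.argv[4]); to(*map(float,sys.argv[1:4]))
E
python3 held.py 50 0 120 w6
```

```text
wrist 32060 top z@0 133.5 slope x,y deg [0.32 0.19] x range [-55.1  99. ] ymid@0 6.56 yaw 0.44 w 38.0
top 36 top z@0 122.2 slope x,y deg [5.51 6.33] x range [ 88.7 113.9] ymid@0 11.19 yaw 6.41 w 10.4
scene 429 top z@0 134.1 slope x,y deg [0.38 2.08] x range [-108.   112.9] ymid@0 4.96 yaw 0.56 w 38.1
clk 13.37 press xyz mm 55.6 6.9 123.4 q [0.29, 0.86, 0.09, 1.58, -0.11, 0.7, 2.27] F press [-0.3 -0.2 -1.6] grip 0.0386
travel [0.0057, -0.0068, 0.0034] angular [0.0007, 0.0044, 0.0163]held.py:16: RankWarning: Polyfit may be poorly conditioned
  b=np.array(b); mid=(b[:,1]+b[:,2])/2; sl=np.polyfit(b[:,0],mid,1)
```

View pics/w6.png

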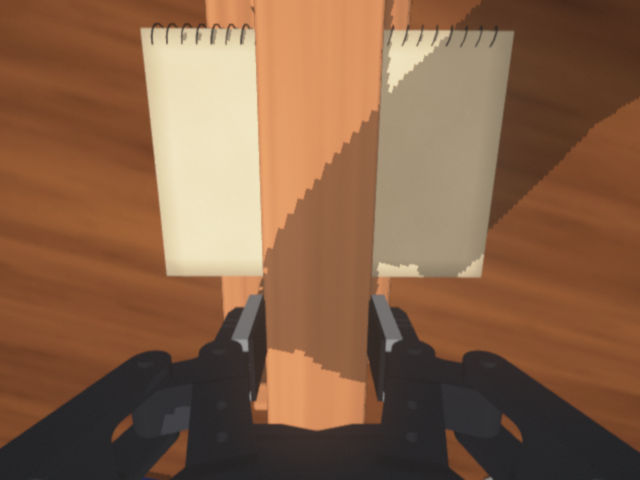

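The view shows the bar centred and level in the fingers over the notebook (bar edges at about 262 and 378). I'll move it short of the plunger and lower.

```bash
python3 pp.py 40 0 62 0.3
```

```text
clk 13.37 press xyz mm 55.6 6.9 123.4 q [0.29, 0.86, 0.09, 1.58, -0.11, 0.7, 2.27] F press [-0.3 -0.2 -1.6] grip 0.0386
travel [0.016, -0.0067, 0.0614] angular [0.0007, 0.0044, 0.0111]
```

{"op": "carry_out", "data": {
  "hand": [0.03, 0.03, 0.03, 0.03, 0.03, 0.03, 0.03, 0.03],
  "travel": [
    [0.008, -0.003, 0.0],
    [0.016, -0.0067, 0.005],
    [0.016, -0.0067, 0.015],
    [0.016, -0.0067, 0.03],
    [0.016, -0.0067, 0.045],
    [0.016, -0.0067, 0.055],
    [0.016, -0.0067, 0.0614],
    [0.016, -0.0067, 0.0614]
  ],
  "angular": [
    [0, 0.002, 0.005],
    [0.0007, 0.0044, 0.011],
    [0.0007, 0.0044, 0.011],
    [0.0007, 0.0044, 0.011],
    [0.0007, 0.0044, 0.011],
    [0.0007, 0.0044, 0.011],
    [0.0007, 0.0044, 0.011],
    [0.0007, 0.0044, 0.011]
  ]
}}

```text
clock: 14.03
position: [0.5257, -0.2313, 0.0596]
orientation: [-0.001, -0.128, 0.992, 0.001]
wrist_force: [1.7, -1.1, -1.7]
grip_width: 0.0388
finger_force: 51.1
```

Run:
```python
from held import *
held("w7",(50,95)); to(40,0,47,.3)
```

```text
wrist 33850 top z@0 71.3 slope x,y deg [0.07 0.19] x range [-70.9  19.7] ymid@0 0.29 yaw -0.15 w 38.0Traceback (most recent call last):
  File "<stdin>", line 2, in <module>
  File "held.py", line 16, in held
    b=np.array(b); mid=(b[:,1]+b[:,2])/2; sl=np.polyfit(b[:,0],mid,1)
                        ~^^^^^
IndexError: too many indices for array: array is 1-dimensional, but 2 were indexed
```

Run:
```python
from held import *
to(40,0,47,.4)
C=cloud(r.grab_frame("scene")).reshape(-1,3); L=np.c_[(C[:,:2]-PC)@AX,(C[:,:2]-PC)@AY,C[:,2]]*1000
m=L[(abs(L[:,1])<26)&(abs(L[:,2]-70)<5)&(abs(L[:,0])<160)]; print(len(m),np.percentile(m[:,0],[1,99]),np.percentile(m[:,1],[1,99]))
```

```text
clk 14.18 press xyz mm 39.4 -0.8 61.4 q [0.32, 0.95, 0.08, 1.65, -0.12, 0.55, 2.29] F press [-0.4 -0.5 -0.9] grip 0.0384
travel [-0.0006, 0.0008, 0.0144] angular [-0.0001, -0.0008, -0.0029]
548 [-123.47983351   98.20690157] [-23.55585563  20.70562649]
```

{"op": "carry_out", "data": {
  "hand": [0.03, 0.03, 0.03, 0.03, 0.03, 0.03, 0.03, 0.03],
  "travel": [
    [0, 0.0005, 0.007],
    [0, 0.0005, 0.0144],
    [0, 0.0005, 0.0144],
    [-0.003, 0.0005, 0.0144],
    [-0.006, 0.0005, 0.0144],
    [-0.009, 0.0005, 0.0144],
    [-0.011, 0.0005, 0.0144],
    [-0.011, 0.0005, 0.0144]
  ],
  "angular": [
    [0, 0, -0.002],
    [0, 0, -0.003],
    [0, 0, -0.003],
    [0, 0, -0.003],
    [0, 0, -0.003],
    [0, 0, -0.003],
    [0, 0, -0.003],
    [0, 0, -0.003]
  ],
  "squeeze": 70
}}

```text
clock: 14.9
position: [0.5369, -0.2282, 0.0465]
orientation: [-0.001, -0.13, 0.992, 0.0]
wrist_force: [-4.1, -1.5, -0.1]
grip_width: 0.0378
finger_force: 75.1
```

```bash
python3 pp.py 56 0 47 .4
```

```text
clk 14.9 press xyz mm 50.3 -0.0 46.5 q [0.31, 0.98, 0.08, 1.62, -0.12, 0.55, 2.29] F press [-4.3 -0.4 -0.1] grip 0.0378
travel [-0.0057, -0.0, -0.0005] angular [0.0003, -0.0018, 0.0004]
```

{"op": "carry_out", "data": {
  "hand": [0.03, 0.03, 0.03, 0.03, 0.03, 0.03, 0.03, 0.03],
  "travel": [
    [-0.002, 0, 0],
    [-0.004, 0, 0],
    [-0.0057, 0, 0],
    [-0.0057, 0, 0],
    [-0.0057, 0, 0],
    [-0.0057, 0, 0],
    [-0.0057, 0, 0],
    [-0.0057, 0, 0]
  ],
  "angular": [
    [0, 0, 0],
    [0, 0, 0],
    [0, 0, 0],
    [0, 0, 0],
    [0, 0, 0],
    [0, 0, 0],
    [0, 0, 0],
    [0, 0, 0]
  ]
}}

```text
clock: 15.57
position: [0.5415, -0.227, 0.0464]
orientation: [-0.001, -0.13, 0.992, 0.0]
wrist_force: [-6.3, -1.3, 1.6]
grip_width: 0.038
finger_force: 75.2
```

Run:
```python
from held import *
to(56,0,34.5,.4)
s,f=wrist(r,"w8"); 
C=cloud(f); L=np.stack([(C[...,:2]-PC)@AX,(C[...,:2]-PC)@AY,C[...,2]],-1)*1000
for a,b in ((-40,-20),(-80,-60)):
    m=L[(abs(L[...,2]-56)<4)&(L[...,0]>a)&(L[...,0]<b)&(abs(L[...,1])<30)]; print(a,len(m),np.percentile(m[:,1],[1,99]) if len(m)>9 else "", np.median(m[:,2]) if len(m) else "")
C=cloud(r.grab_frame("scene")).reshape(-1,3); L=np.c_[(C[:,:2]-PC)@AX,(C[:,:2]-PC)@AY,C[:,2]]*1000
m=L[(abs(L[:,1])<26)&(abs(L[:,2]-55.5)<4)&(L[:,0]<90)&(L[:,0]>-160)]; print(len(m),np.percentile(m[:,0],[1,99]))
```

```text
clk 15.57 press xyz mm 55.1 -0.0 46.4 q [0.3, 0.99, 0.08, 1.6, -0.12, 0.56, 2.28] F press [-6.4  0.3  1.6] grip 0.038
travel [-0.001, -0.0, 0.0119] angular [0.0007, -0.0028, -0.0002]
-40 8289 [-18.9830506   19.84462794] 57.61905637294856
-80 0  
452 [-107.04821145   82.67854746]
```

{"op": "carry_out", "data": {
  "hand": [0.03, 0.03, 0.03, 0.03, 0.03, 0.03, 0.03, 0.03],
  "travel": [
    [-0.0015, 0, 0],
    [-0.0025, 0, 0],
    [-0.0025, 0, 0.002],
    [-0.0025, 0, 0.004],
    [-0.0025, 0, 0.006],
    [-0.0025, 0, 0.008],
    [-0.0025, 0, 0.0095],
    [-0.0025, 0, 0.0095]
  ],
  "angular": [
    [0, 0, 0],
    [0, 0, 0],
    [0, 0, 0],
    [0, 0, 0],
    [0, 0, 0],
    [0, 0, 0],
    [0, 0, 0],
    [0, 0, 0]
  ]
}}

```text
clock: 16.33
position: [0.5438, -0.2265, 0.0368]
orientation: [-0.002, -0.129, 0.992, 0.0]
wrist_force: [-7.6, -1.9, 3.8]
grip_width: 0.0379
finger_force: 75.6
```

Run:
```python
from held import *
s=r.get_state();print(s["wrist_torque"]);to(57,0,34,.4)
C=cloud(r.grab_frame("scene")).reshape(-1,3); L=np.c_[(C[:,:2]-PC)@AX,(C[:,:2]-PC)@AY,C[:,2]]*1000
m=L[(abs(L[:,1])<18)&(abs(L[:,2]-45.5)<4)&(L[:,0]<20)&(L[:,0]>-160)]; print(len(m),np.percentile(m[:,0],[1,99]),np.polyfit(m[:,0],m[:,2],1))
```

```text
[-0.31518429  1.38377742  0.05083034]
clk 16.33 press xyz mm 57.4 -0.1 36.8 q [0.3, 1.0, 0.08, 1.6, -0.12, 0.55, 2.28] F press [-7.8  0.1  3.8] grip 0.0379
travel [0.0004, 0.0001, 0.0028] angular [0.0007, -0.003, -0.0004]
293 [-105.47675996   17.92847308] [1.52869020e-02 4.71773016e+01]
```

{"op": "carry_out", "data": {
  "hand": [0.03, 0.03, 0.03, 0.03, 0.03, 0.03, 0.03, 0.03],
  "travel": [
    [0, 0, 0.001],
    [0, 0, 0.002],
    [0, 0, 0.003],
    [0, 0, 0.004],
    [0, 0, 0.004],
    [0, 0, 0.004],
    [0, 0, 0.004],
    [0, 0, 0.004]
  ],
  "angular": [
    [0, 0, 0],
    [0, 0, 0],
    [0, 0, 0],
    [0, 0, 0],
    [0, 0, 0],
    [0, 0, 0],
    [0, 0, 0],
    [0, 0, 0]
  ]
}}

```text
clock: 17.05
position: [0.5439, -0.2265, 0.033]
orientation: [-0.001, -0.13, 0.992, 0.0]
wrist_force: [-7.5, -1.0, 1.8]
grip_width: 0.038
finger_force: 75.5
```

Run:
```python
from held import *
s=r.get_state();print(s["wrist_torque"]);to(52,0,34,.4)
C=cloud(r.grab_frame("scene")).reshape(-1,3); L=np.c_[(C[:,:2]-PC)@AX,(C[:,:2]-PC)@AY,C[:,2]]*1000
m=L[(abs(L[:,1])<18)&(abs(L[:,2]-43)<4)&(L[:,0]<20)&(L[:,0]>-160)]; print(len(m),np.percentile(m[:,0],[1,99]),np.polyfit(m[:,0],m[:,2],1))
```

```text
[-0.52803934  1.45428499 -0.02035541]
clk 17.05 press xyz mm 57.5 -0.1 33.0 q [0.3, 1.01, 0.08, 1.6, -0.12, 0.54, 2.28] F press [-7.5  1.   1.8] grip 0.038
travel [0.0055, 0.0002, -0.001] angular [0.0006, -0.0029, -0.0003]
318 [-124.9317732    18.78659264] [1.31612830e-02 4.43406542e+01]
```

{"op": "carry_out", "data": {
  "hand": [0.03, 0.03, 0.03, 0.03, 0.03, 0.03, 0.03, 0.03],
  "travel": [
    [0, 0, 0.0005],
    [0, 0, 0.001],
    [0, 0, 0.0015],
    [0, 0, 0.002],
    [0, 0, 0.002],
    [0, 0, 0.002],
    [0, 0, 0.002],
    [0, 0, 0.002]
  ],
  "angular": [
    [0, 0, 0],
    [0, 0, 0],
    [0, 0, 0],
    [0, 0, 0],
    [0, 0, 0],
    [0, 0, 0],
    [0, 0, 0],
    [0, 0, 0]
  ]
}}

```text
clock: 17.77
position: [0.5439, -0.2265, 0.0322]
orientation: [-0.001, -0.129, 0.992, 0.0]
wrist_force: [-13.1, 1.4, 26.9]
grip_width: 0.0378
finger_force: 78.1
```

{"op": "carry_out", "data": {
  "hand": [0.03, 0.03, 0.03, 0.03, 0.03, 0.03, 0.03, 0.03],
  "travel": [
    [0, 0, -0.0007],
    [0.001, 0, -0.001],
    [0.002, 0, -0.001],
    [0.003, 0, -0.001],
    [0.004, 0, -0.001],
    [0.005, 0, -0.001],
    [0.0055, 0, -0.001],
    [0.0055, 0, -0.001]
  ],
  "angular": [
    [0, 0, 0],
    [0, 0, 0],
    [0, 0, 0],
    [0, 0, 0],
    [0, 0, 0],
    [0, 0, 0],
    [0, 0, 0],
    [0, 0, 0]
  ]
}}

```text
clock: 18.43
position: [0.5393, -0.2278, 0.0322]
orientation: [-0.001, -0.13, 0.992, -0.0]
wrist_force: [-5.2, -1.1, 5.3]
grip_width: 0.0379
finger_force: 75.8
```

Run:
```python
from held import *
s=r.get_state();print(s["wrist_torque"]);to(52,0,34,.4)
for n in("scene","top"):
    C=cloud(r.grab_frame(n)).reshape(-1,3); L=np.c_[(C[:,:2]-PC)@AX,(C[:,:2]-PC)@AY,C[:,2]]*1000
    for a,b in ((-126,-112),(-108,-92),(-90,-60),(-50,0),(88,100)):
        m=L[(abs(L[:,1])<16)&(L[:,0]>a)&(L[:,0]<b)&(L[:,2]<90)]; print(n,a,len(m),np.median(m[:,2]).round(1) if len(m) else "")
```

```text
[-0.28865906  0.9750236  -0.01691943]
clk 18.43 press xyz mm 52.7 -0.2 32.2 q [0.31, 1.01, 0.07, 1.61, -0.12, 0.53, 2.28] F press [-5.3  0.2  5.3] grip 0.0379
travel [0.0007, 0.0002, -0.0018] angular [0.0002, -0.0013, -0.0]
scene -126 114 27.8
scene -108 54 43.1
scene -90 73 44.6
scene -50 117 43.8
scene 88 10 43.4
top -126 0 
top -108 0 
top -90 0 
top -50 0 
top 88 0
```

{"op": "carry_out", "data": {
  "hand": [0.03, 0.03, 0.03, 0.03, 0.03, 0.03, 0.03, 0.03],
  "travel": [
    [0.0005, 0, 0],
    [0.001, 0, 0],
    [0.0015, 0, 0],
    [0.002, 0, 0],
    [0.002, 0, 0],
    [0.002, 0, 0],
    [0.002, 0, 0],
    [0.002, 0, 0]
  ],
  "angular": [
    [0, 0, 0],
    [0, 0, 0],
    [0, 0, 0],
    [0, 0, 0],
    [0, 0, 0],
    [0, 0, 0],
    [0, 0, 0],
    [0, 0, 0]
  ]
}}

```text
clock: 19.2
position: [0.5383, -0.228, 0.0322]
orientation: [0.0, -0.13, 0.992, -0.0]
wrist_force: [4.8, 0.0, 4.4]
grip_width: 0.0376
finger_force: 75.6
```

The force reversed, so the bar now bears on the stop. I'll release and rise.

{"op": "carry_out", "data": {
  "hand": [0.04, 0.045, 0.055, 0.065, 0.07, 0.07, 0.07, 0.07],
  "travel": [
    [-0.0005, 0, 0],
    [-0.0005, 0, 0],
    [-0.0005, 0, 0],
    [-0.0005, 0, 0],
    [-0.0005, 0, 0],
    [-0.0005, 0, 0],
    [-0.0005, 0, 0],
    [-0.0005, 0, -0.002]
  ],
  "angular": [
    [0, 0, 0],
    [0, 0, 0],
    [0, 0, 0],
    [0, 0, 0],
    [0, 0, 0],
    [0, 0, 0],
    [0, 0, 0],
    [0, 0, 0]
  ]
}}

```text
clock: 19.87
position: [0.5377, -0.2278, 0.0337]
orientation: [-0.001, -0.13, 0.992, 0.0]
wrist_force: [0.4, 0.5, 1.0]
grip_width: 0.0701
finger_force: 0.0
```

{"op": "carry_out", "data": {
  "hand": [0.07, 0.07, 0.07, 0.07, 0.07, 0.07, 0.06, 0.05],
  "travel": [
    [0, 0, -0.005],
    [0, 0, -0.015],
    [0, 0, -0.025],
    [0, 0, -0.04],
    [0, 0, -0.06],
    [0, 0, -0.09],
    [0, 0, -0.12],
    [0, 0, -0.15]
  ],
  "angular": [
    [0, 0, 0],
    [0, 0, 0],
    [0, 0, 0],
    [0, 0, 0],
    [0, 0, 0],
    [0, 0, 0],
    [0, 0, 0],
    [0, 0, 0]
  ]
}}

```text
clock: 20.53
position: [0.5379, -0.2279, 0.1866]
orientation: [-0.0, -0.13, 0.992, -0.0]
wrist_force: [0.7, 0.4, 0.7]
grip_width: 0.0508
finger_force: 0.0
```

```bash
cat > chk.py <<'E'
from pp import *
def chk(n,F):
    C=cloud(F).reshape(-1,3); L=np.c_[(C[:,:2]-PC)@AX,(C[:,:2]-PC)@AY,C[:,2]]*1000
    for a,b in ((-108,-90),(-70,-30),(-20,20),(30,70),(88,103)):
        m=L[(abs(L[:,1])<14)&(L[:,0]>a)&(L[:,0]<b)&(abs(L[:,2]-43)<9)]; print(n,a,len(m),np.percentile(m[:,2],[10,50,90]).round(1) if len(m) else "")
    m=L[(abs(L[:,1])<14)&(abs(L[:,0])<130)&(abs(L[:,2]-43)<2.5)]; print("bar x",np.percentile(m[:,0],[.5,99.5]).round(1) if len(m) else "")
    m=L[(abs(L[:,1])<18)&(abs(L[:,2]-61)<3)&(L[:,0]>100)&(L[:,0]<122)]; print("plunger face x",np.percentile(m[:,0],[2]).round(1) if len(m) else "")
    for a in(-60,0,60):
        m=L[(abs(L[:,1])<30)&(abs(L[:,0]-a)<8)&(abs(L[:,2]-43)<3)]; print("y@",a,np.percentile(m[:,1],[2,98]).round(1) if len(m) else "")
s,f=wrist(r,sys.argv[1]); chk("wrist",f); chk("scene",r.grab_frame("scene")); chk("top",r.grab_frame("top"))
to(*map(float,sys.argv[2:]))
E
python3 chk.py w9 95 0 60
```

```text
wrist -108 943 [43.  43.9 44.9]
wrist -70 2528 [43. 44. 45.]
wrist -20 2173 [43.3 44.1 45. ]
wrist 30 1879 [43.4 44.3 45.1]
wrist 88 630 [43.5 44.3 45.2]
bar x [-102.1  109.8]
plunger face x [110.1]
y@ -60 [-18.3  19.3]
y@ 0 [-18.4  19.6]
y@ 60 [-18.3  19.6]
scene -108 51 [38.7 43.7 45.9]
scene -70 78 [42.1 44.2 47.2]
scene -20 68 [41.7 44.7 46.9]
scene 30 66 [41.1 44.4 46.4]
scene 88 24 [42.7 44.2 46.2]
bar x [-115.7  116.4]
plunger face x [106.2]
y@ -60 [-21.2  18.2]
y@ 0 [-21.8  17.2]
y@ 60 [-20.9  18.9]
top -108 0 
top -70 0 
top -20 0 
top 30 1 [40. 40. 40.]
top 88 11 [41.9 43.1 47.1]
bar x [ 96.5 125.3]
plunger face x [111.3]
y@ -60 
y@ 0 
y@ 60 [15.6 19. ]
clk 20.68 press xyz mm 52.2 -0.5 186.9 q [0.29, 0.78, 0.11, 1.51, -0.1, 0.85, 2.27] F press [-0.5 -0.5 -0.9] grip 0.0501
travel [-0.0425, 0.0005, 0.127] angular [-0.0021, 0.0022, 0.0072]
```

View pics/w9.png

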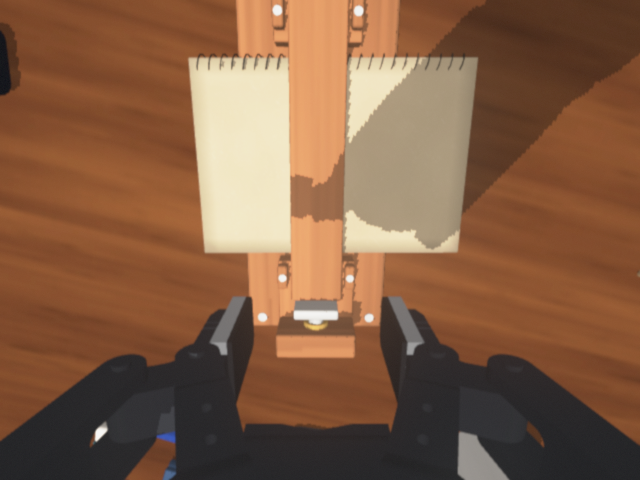

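The bar lies flat (about 43 mm everywhere, less the camera's bias), with the plunger face at x≈110, which is 5 mm of travel, and it is centred between the cheeks. Next I'll press both ends with closed fingers, starting at the plunger end.

{"op": "carry_out", "data": {
  "hand": [0.03, 0.01, 0, 0, 0, 0, 0, 0],
  "travel": [
    [-0.01, 0, 0.01],
    [-0.02, 0, 0.03],
    [-0.033, 0, 0.05],
    [-0.033, 0, 0.075],
    [-0.033, 0, 0.1],
    [-0.033, 0, 0.12],
    [-0.033, 0, 0.132],
    [-0.033, 0, 0.135]
  ],
  "angular": [
    [0, 0, 0],
    [0, 0, 0],
    [0, 0, 0],
    [0, 0, 0],
    [0, 0, 0],
    [0, 0, 0],
    [0, 0, 0],
    [0, 0, 0]
  ]
}}

```text
clock: 21.35
position: [0.5689, -0.2187, 0.046]
orientation: [-0.002, -0.13, 0.992, 0.001]
wrist_force: [-1.0, 0.1, 0.8]
grip_width: 0.0002
finger_force: 0.0
```

```bash
python3 pp.py 85 0 42
```

```text
clk 21.35 press xyz mm 83.7 1.2 46.0 q [0.27, 1.01, 0.09, 1.51, -0.12, 0.63, 2.25] F press [-1.   0.3  0.8] grip 0.0002
travel [-0.0013, -0.0012, 0.004] angular [0.0028, -0.0045, 0.0074]
```

{"op": "carry_out", "data": {
  "hand": [0, 0, 0, 0, 0, 0, 0, 0],
  "travel": [
    [0, -0.001, 0.001],
    [0, -0.001, 0.002],
    [0, -0.001, 0.0025],
    [0, -0.001, 0.003],
    [0, -0.001, 0.0035],
    [0, -0.001, 0.004],
    [0, -0.001, 0.004],
    [0, -0.001, 0.004]
  ],
  "angular": [
    [0, 0, 0],
    [0, 0, 0],
    [0, 0, 0],
    [0, 0, 0],
    [0, 0, 0],
    [0, 0, 0],
    [0, 0, 0],
    [0, 0, 0]
  ]
}}

```text
clock: 22.02
position: [0.5702, -0.2204, 0.0451]
orientation: [-0.001, -0.13, 0.992, 0.0]
wrist_force: [-0.1, -0.2, -0.2]
grip_width: 0.0003
finger_force: 0.0
```

{"op": "carry_out", "data": {
  "hand": [0, 0, 0, 0, 0, 0, 0, 0],
  "travel": [
    [0, 0, 0.0007],
    [0, 0, 0.0014],
    [0, 0, 0.002],
    [0, 0, 0.0025],
    [0, 0, 0.003],
    [0, 0, 0.003],
    [0, 0, 0.003],
    [0, 0, 0.003]
  ],
  "angular": [
    [0, 0, 0],
    [0, 0, 0],
    [0, 0, 0],
    [0, 0, 0],
    [0, 0, 0],
    [0, 0, 0],
    [0, 0, 0],
    [0, 0, 0]
  ]
}}

```text
clock: 22.68
position: [0.5702, -0.2204, 0.043]
orientation: [-0.0, -0.13, 0.992, 0.0]
wrist_force: [-7.0, 1.9, 21.5]
grip_width: -0.0004
finger_force: 11.1
```

That end is pressed at 21 N, with the tip at z = 43.0. Now the stop end.

{"op": "carry_out", "data": {
  "hand": [0, 0, 0, 0, 0, 0, 0, 0],
  "travel": [
    [0, 0, -0.01],
    [0, 0, -0.03],
    [0.03, 0, -0.04],
    [0.07, 0, -0.04],
    [0.11, 0, -0.04],
    [0.15, 0, -0.04],
    [0.172, 0, -0.04],
    [0.172, 0, -0.04]
  ],
  "angular": [
    [0, 0, 0],
    [0, 0, 0],
    [0, 0, 0],
    [0, 0, 0],
    [0, 0, 0],
    [0, 0, 0],
    [0, 0, 0],
    [0, 0, 0]
  ]
}}

```text
clock: 23.35
position: [0.3997, -0.2665, 0.0827]
orientation: [-0.002, -0.128, 0.992, 0.0]
wrist_force: [0.3, 0.2, 0.1]
grip_width: 0.0002
finger_force: 0.0
```

{"op": "carry_out", "data": {
  "hand": [0, 0, 0, 0, 0, 0, 0, 0],
  "travel": [
    [0, 0, 0],
    [0, 0, 0.01],
    [0, 0, 0.02],
    [0, 0, 0.03],
    [0, 0, 0.035],
    [0, 0, 0.035],
    [0, 0, 0.035],
    [0, 0, 0.035]
  ],
  "angular": [
    [0, 0, 0],
    [0, 0, 0],
    [0, 0, 0],
    [0, 0, 0],
    [0, 0, 0],
    [0, 0, 0],
    [0, 0, 0],
    [0, 0, 0]
  ]
}}

```text
clock: 24.02
position: [0.404, -0.2646, 0.0472]
orientation: [-0.001, -0.13, 0.992, 0.0]
wrist_force: [0.1, 0.1, -0.6]
grip_width: -0.0002
finger_force: 0.0
```

```bash
python3 pp.py -85 0 42
```

```text
clk 24.02 press xyz mm -87.4 -2.0 47.2 q [0.5, 0.9, 0.03, 1.98, -0.08, 0.26, 2.42] F press [ 0.1  0.  -0.6] grip -0.0002
travel [-0.0025, 0.002, 0.0052] angular [0.0003, -0.0012, 0.0073]
```

{"op": "carry_out", "data": {
  "hand": [0, 0, 0, 0, 0, 0, 0, 0],
  "travel": [
    [-0.001, 0.002, 0.001],
    [-0.001, 0.002, 0.002],
    [-0.001, 0.002, 0.003],
    [-0.001, 0.002, 0.0035],
    [-0.001, 0.002, 0.004],
    [-0.001, 0.002, 0.0045],
    [-0.001, 0.002, 0.005],
    [-0.001, 0.002, 0.005]
  ],
  "angular": [
    [0, 0, 0],
    [0, 0, 0],
    [0, 0, 0],
    [0, 0, 0],
    [0, 0, 0],
    [0, 0, 0],
    [0, 0, 0],
    [0, 0, 0]
  ]
}}

```text
clock: 24.68
position: [0.4044, -0.2625, 0.043]
orientation: [-0.0, -0.13, 0.992, -0.0]
wrist_force: [-3.0, 1.9, 23.9]
grip_width: -0.0003
finger_force: 11.9
```

Both ends bear at z = 43.0. I'll withdraw and check.

{"op": "carry_out", "data": {
  "hand": [0, 0, 0, 0, 0, 0, 0, 0],
  "travel": [
    [0, 0, -0.005],
    [0, 0, -0.02],
    [0, 0, -0.05],
    [-0.03, 0, -0.08],
    [-0.06, 0, -0.11],
    [-0.09, 0, -0.14],
    [-0.12, 0, -0.16],
    [-0.14, 0, -0.18]
  ],
  "angular": [
    [0, 0, 0],
    [0, 0, 0],
    [0, 0, 0],
    [0, 0, 0],
    [0, 0, 0],
    [0, 0, 0],
    [0, 0, 0],
    [0, 0, 0]
  ]
}}

```text
clock: 25.35
position: [0.5423, -0.2249, 0.2241]
orientation: [0.0, -0.131, 0.991, -0.0]
wrist_force: [-1.0, 0.1, 0.7]
grip_width: 0.0001
finger_force: 0.0
```

```bash
python3 chk.py w10 50 0 200
python3 - <<'E'
from fit2 import *
P("w10.npz",np.array([.4882,-.2408]),np.radians(14.5))
from plant import r
f=r.grab_frame("top"); cv2.imwrite("pics/topend.png",f["img"][:,:,::-1])
E
```

```text
wrist -108 1022 [42.9 43.9 44.9]
wrist -70 1991 [43.  43.9 44.9]
wrist -20 1711 [43.  43.9 44.8]
wrist 30 1520 [43.  44.  44.9]
wrist 88 514 [43.  44.  44.9]
bar x [-107.6  109.8]
plunger face x [110.2]
y@ -60 [-18.4  19.6]
y@ 0 [-18.4  19.5]
y@ 60 [-18.7  19.8]
scene -108 46 [40.  43.7 46.3]
scene -70 78 [42.5 44.2 46.4]
scene -20 70 [42.4 44.2 46.6]
scene 30 68 [41.  44.1 46.4]
scene 88 25 [42.4 45.1 47.8]
bar x [-120.4  114.4]
plunger face x [107.4]
y@ -60 [-21.6  17.1]
y@ 0 [-19.7  20.2]
y@ 60 [-19.9  16.9]
top -108 0 
top -70 0 
top -20 0 
top 30 2 [43.5 43.5 43.5]
top 88 8 [41.7 43.6 45.4]
bar x [ 67.7 125.6]
plunger face x [110.5]
y@ -60 
y@ 0 
y@ 60 [11.7 20. ]
clk 25.5 press xyz mm 54.7 1.2 222.6 q [0.28, 0.74, 0.12, 1.46, -0.1, 0.95, 2.26] F press [-0.9 -0.2 -1. ] grip 0.0003
travel [0.0048, -0.0012, 0.0226] angular [-0.0005, 0.0002, 0.0088]
w10.npz base 7589 [16.1  0.3] [268.3 120.1] 0.0
base y @-85 924 [-58.3  58.4] mid 0.0 z 12.9 60
base y @85 1614 [-58.2  58.7] mid 0.3 z 13.0 60
base y @120 1472 [-58.2  58.6] mid 0.2 z 13.0 60
plung y 229 [-16.   16.1] mid 0.1 z 61.6 17
plung x 229 [110.1 113.8] mid 112.0 z 61.6 105
cheek -98 -1 264 [-30.5 -22.7] mid -26.6 z 39.7 23..31
cheek -98 1 259 [23.3 31. ] mid 27.2 z 39.8 23..31
cheek 92 -1 155 [-30.1 -22.9] mid -26.5 z 39.7 23..31
cheek 92 1 152 [23.5 31. ] mid 27.2 z 39.8 23..31
stop x 92 [-110.3 -104.3] mid -107.3 z 37.7 -110
stop y 92 [-29.4  29.9] mid 0.2 z 37.7 
nb ((0.5711212158203125, 12.078948974609375), (162.9579620361328, 210.33224487304688), 0.2494446039199829)
```

View pics/w10.png

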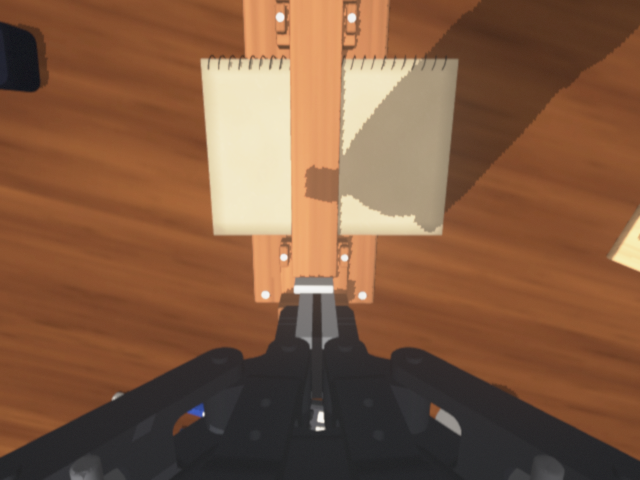

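The last view shows the bar flat in the channel (columns 291–340), against the plunger at (315,285), with the notebook unmoved. I'll hand the job in.

```bash
python3 -c "
from plant import r
print(r.close_job())"
```

```text
the job is handed in; nothing more can be done
None
```

The top bar lies flat on both ledges, clamped between the plunger (at about 5 mm of travel) and the stop, with both ends pressed down; the depth images show the other two bars and the notebook where they were, and the job is handed in at about 25.5 s.

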